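# Change over the charged and flat battery packs

### The arm

A 6-joint arm with a two-finger parallel gripper is mounted at the origin on a cart in front of the work surface, level with it; the furniture and walls round the work are solid. World frame = base frame: x ahead of the robot, y to its left, z up, the work surface at z = 0. Lengths are in mm, angles in rad, forces in N, time in s.
With the tool pointing down it reaches from about 275 to 825 mm from the base axis. Payload 5.2 kg.
Tool frame: the origin (TCP) lies between the finger pads; the fingertips stand 8 mm ahead of it and the grasp point (between the pads) lies 11 mm behind it (env.tip_extent is the distance from the TCP to the fingertips, in mm); x points along the fingers, y is the direction in which the jaws open and shut, and the axes are right-handed (so a half turn about x gives the same grasp; the last joint's range is limited). The gripper opens to 93 mm and grips with 3 to 60 N. Pads are 15 mm wide; open, the fingers measure 128 mm over their backs; the gripper's body (75 mm by 188 mm) begins 65 mm behind the grasp point.
Start: joints at [0.909, 0.259, 1.535, -0, 1.348, -0.203], TCP at [243.56, 493.136, 226.653] pointing down, gripper open.
Joint ranges: [-3.14, 3.14], [-0.91, 2.08], [0.19, 2.58], [-1.22, 4.36], [0.22, 2.71], [-3.12, 3.12]. Speed limits (rad/s): [2.57, 2.57, 3.14, 3.14, 3.14, 3.14].

### API

Orientations are given as [roll, pitch, yaw] about the fixed x, y, z axes, in that order (R = Rz(yaw) Ry(pitch) Rx(roll)).
In Python, from station import sensors, eyes, workorder, env gives the robot as it stands.
- The arm moves only by the tool servo_tool, never from a script. Its argument "increments" is text: rows parted by semicolons, each of 6 numbers parted by spaces: the shift along the tool's x, y, z in cm, then the turn, a rotation vector about the tool's x, y, z in rad. In form: dx dy dz wx wy wz; .... A call has 1 to 12 rows; each row shifts and turns the commanded pose from where the row before left it, along the tool's axes as they then stand; what a row does not reach is not made up. A row lasts 1/12 s, in which the tool goes at most 41.7 mm and 7.16 degrees, less where a joint would pass 70% of its speed; a pose out of reach is approached as far as the arm can. A call with a gripper value outside its range is refused whole. "hand" is the finger opening in cm, from 0 to 9.3, set as the call begins (left out, the last holds). The fingers move at their own pace and stop on an object; "squeeze" is the grip in N (left out, the last holds). Time passes only in rows, so rows that do not move let the fingers close. It gives the time, the measured TCP pose, the force and the opening at its end, in the units of the state.
- sensors.observe(): the state, without advancing time (a new reading comes with each control period).
- eyes.camera(name): name is "scene" or "top" or "wrist"; returns the picture (400x640x3 uint8, red, green, blue); there is no depth.
- eyes.camera_info(name): a dict with "fov_y" (degrees; the focal length in pixels is half the picture's height over the tangent of half this angle, whatever the lens; pixels are square), "cx", "cy" (the principal point, pixels), "T" (4x4, takes a point from camera to world coordinates). Camera axes: x right, y down, z forward; pixel columns grow to the right and rows downward; lengths in mm; the calibration is good to about 2 mm. A picture is of the moment at which its call begins: read the wrist's pose just before it. camera_info takes no time and is no camera call; for the wrist camera it gives the pose at the moment of the call.
- workorder.finish_job(): hands the job in, once; it reports no verdict.
The state is a dict: "time_s": time; "joint_positions": joint angles; "dq": joint speeds; "tau": joint torques, N m; "tool_pos": TCP position; "eef_rot": TCP orientation; "contact_force": force on the tool from outside, world axes, zero at the start; "moment": the same for the moment, N m; "grip_width": finger opening in mm.
Only numpy, scipy, OpenCV 4.12 (cv2) and the standard library are available. Lean on these libraries where they do the work, as an engineer would, in place of code of your own. Each camera call takes 0.05 s, during which the arm holds its last target.

### The job

The two packs on the chargers are charged (green bar) and the two in the vacuum pump and the work light are flat (red bar): change them over, so that the big charged pack, with the orange band, runs the pump and the small charged one, with the grey band, runs the light, and the flat packs stand on the chargers, whichever goes on which. Every bay is taken, so stand a pack on a free bit of bench on the way; in the end all four must sit fully home in their bays. Lower them in, do not drop them; the hardener bottle must stay standing where it is.

Things in the scene. Friction and masses are not known exactly. Their poses are not given: they have to be found in the camera images.
- full_big: Big battery pack, charged: green bar (46 x 18 mm) on top; black with broad orange band and top. Foot 56 x 40 mm (x, y), 34 high; above it a head 66 x 50, 64 high; total 98 mm, about 340 g. Origin: centre of its underside, z up. Home in a bay, it stands on the bay's floor, head above the rim; grip the head across y. Stands freely. Starts in charger_red.
- full_small: Small battery pack, charged: green bar (46 x 18 mm) on top; black with narrow grey band and top. Foot 56 x 40 mm (x, y), 34 high; above it a head 66 x 50, 46 high; total 80 mm, about 220 g. Origin: centre of its underside, z up. Home in a bay, it stands on the bay's floor, head above the rim; grip the head across y. Stands freely. Starts in charger_white.
- flat_big: Big battery pack, flat: red bar (46 x 18 mm) on top; black with broad orange band and top. Foot 56 x 40 mm (x, y), 34 high; above it a head 66 x 50, 64 high; total 98 mm, about 340 g. Origin: centre of its underside, z up. Home in a bay, it stands on the bay's floor, head above the rim; grip the head across y. Stands freely. Starts in vacuum_pump.
- flat_small: Small battery pack, flat: red bar (46 x 18 mm) on top; black with narrow grey band and top. Foot 56 x 40 mm (x, y), 34 high; above it a head 66 x 50, 46 high; total 80 mm, about 220 g. Origin: centre of its underside, z up. Home in a bay, it stands on the bay's floor, head above the rim; grip the head across y. Stands freely. Starts in work_light.
- charger_red: Black battery charger with red trim: x -53 to 88, y -44 to 44 mm, 47 high. Its drop-in bay opens upward: 63 x 47 mm inside (long side along x), rim 44 and floor 12 mm above the bench, top 12 mm flared to 75 x 59; takes any pack either way round. Fixed, x pointing about away from the robot. Origin: on the bay's vertical axis at bench height, z up.
- charger_white: White battery charger with grey trim: x -53 to 88, y -44 to 44 mm, 47 high. Its drop-in bay opens upward: 63 x 47 mm inside (long side along x), rim 44 and floor 12 mm above the bench, top 12 mm flared to 75 x 59; takes any pack either way round. Fixed, x pointing about away from the robot. Origin: on the bay's vertical axis at bench height, z up.
- work_light: Yellow cordless work light: foot x -53 to 52, y -44 to 44 mm; its LED panel stands behind at x 58 to 92, 112 mm wide, 86 high. Its drop-in bay opens upward: 63 x 47 mm inside (long side along x), rim 44 and floor 12 mm above the bench, top 12 mm flared to 75 x 59; takes any pack either way round. Fixed, x pointing about away from the robot. Origin: on the bay's vertical axis at bench height, z up.
- vacuum_pump: Blue cordless vacuum pump: foot x -52 to 50, y -44 to 44 mm; behind it, x 43 to 89, a ribbed motor barrel 100 mm wide with a white dial gauge, 91 high. Its drop-in bay opens upward: 63 x 47 mm inside (long side along x), rim 44 and floor 12 mm above the bench, top 12 mm flared to 75 x 59; takes any pack either way round. Fixed, x pointing about away from the robot. Origin: on the bay's vertical axis at bench height, z up.
- hardener: Bystander: small cream hardener bottle with red cap and label, diameter 40 mm, 95 mm high, standing loose on the bench in front of the equipment. Origin: centre of its underside; z up.

How it is judged (in metres and radians):
At the end, for the whole second after the job is handed in: full_big is in the pump's bay, full_small in the light's, the flat packs one on each charger: each origin within 10 mm of the bay's axis and 8 to 16 mm above the bench (fully home 12), upright within 0.10 rad, long side along the bay's within 0.25 rad, at rest (under 0.02 m/s) (horizontal distance between full_big and vacuum_pump below 0.01 m and height (world z) of full_big between 0.008 and 0.016 m and angle between each of full_big, full_small's own z axis and vertical below 0.1 rad and angle between the x axis of full_big and the x axis of vacuum_pump, either way round below 0.25 rad and horizontal distance between full_small and work_light below 0.01 m and height (world z) of full_small between 0.008 and 0.016 m and angle between the x axis of full_small and the x axis of work_light, either way round below 0.25 rad and (((horizontal distance between flat_big and charger_red below 0.01 m and height (world z) of flat_big between 0.008 and 0.016 m and angle between flat_big's own z axis and vertical below 0.1 rad and angle between the x axis of flat_big and the x axis of charger_red, either way round below 0.25 rad) and (horizontal distance between flat_small and charger_white below 0.01 m and height (world z) of flat_small between 0.008 and 0.016 m and angle between flat_small's own z axis and vertical below 0.1 rad and angle between the x axis of flat_small and the x axis of charger_white, either way round below 0.25 rad)) or ((horizontal distance between flat_big and charger_white below 0.01 m and height (world z) of flat_big between 0.008 and 0.016 m and angle between flat_big's own z axis and vertical below 0.1 rad and angle between the x axis of flat_big and the x axis of charger_white, either way round below 0.25 rad) and (horizontal distance between flat_small and charger_red below 0.01 m and height (world z) of flat_small between 0.008 and 0.016 m and angle between flat_small's own z axis and vertical below 0.1 rad and angle between the x axis of flat_small and the x axis of charger_red, either way round below 0.25 rad))) and linear speed of each of full_big, full_small, flat_big, flat_small below 0.02 m/s); the robot touches nothing.
It fails at once if a pack is dropped (falls out of the fingers faster than 0.8 m/s, about 33 mm) ((linear speed of full_big above 0.8 m/s and contact force between the fingers and full_big below 0.1 N) or (linear speed of full_small above 0.8 m/s and contact force between the fingers and full_small below 0.1 N) or (linear speed of flat_big above 0.8 m/s and contact force between the fingers and flat_big below 0.1 N) or (linear speed of flat_small above 0.8 m/s and contact force between the fingers and flat_small below 0.1 N)).
It fails at once if the hardener bottle is shifted by more than 25 mm or tipped (distance of hardener from where it was at the start of the episode above 0.025 m or angle between hardener's own z axis and vertical above 0.5 rad).
It also fails if it takes over 122 s, if anything falls off the work surface, if the arm or the gripper's body presses on something with over 40 N, if the wrist force passes 120 N, or if a joint passes its speed limit or range.

## Working session

There is one attempt and no reset: what is moved stays moved. The work goes in short steps, Python scripts to look and compute and a tool call to move; the robot and the scene stay as the last step left them, time stands still between calls to the robot, and variables do not carry over. Pictures are saved under pics/ and viewed, and the job is handed in when it is done.

Besides the shell and the picture viewer there is one more tool, called after "Emit:" by a JSON object that holds its "op" and its "data". servo_tool: Moves the arm, as the interface text tells. Its arguments: {"type":"object","properties":{"increments":{"type":"string"},"hand":{"type":"number"},"squeeze":{"type":"number"}},"required":["increments"]}

```bash
ls; mkdir -p pics
python3 - <<'E'
from station import sensors, eyes, workorder, env
import cv2, numpy as np
np.set_printoptions(precision=3,suppress=True)
print(sensors.observe())
for n in ["scene","top","wrist"]:
    i=eyes.camera_info(n); print(n,i)
    im=eyes.camera(n); cv2.imwrite(f"pics/{n}0.png",im[:,:,::-1])
print(env.tip_extent)
E
```

```text
pics
{'time_s': 0.0, 'joint_positions': array([ 0.909,  0.259,  1.536,  0.   ,  1.348, -0.203]), 'dq': array([-0.001,  0.002, -0.   ,  0.002,  0.002, -0.002]), 'tau': array([  0.   , -43.733, -28.4  ,   0.072,   0.041,  -0.   ]), 'tool_pos': array([243.219, 492.729, 225.824]), 'eef_rot': array([-1.791,  1.569, -2.25 ]), 'contact_force': array([ 0.109, -0.668,  0.92 ]), 'moment': array([ 0.019, -0.009, -0.036]), 'grip_width': 92.848763426873}
scene {'fov_y': 56.021298620949, 'cx': 325.30057549380564, 'cy': 192.61394857738742, 'T': array([[   0.688,   -0.44 ,    0.577, -133.053],
       [  -0.726,   -0.414,    0.549, -491.448],
       [  -0.003,   -0.797,   -0.604,  687.748],
       [   0.   ,    0.   ,    0.   ,    1.   ]])}
top {'fov_y': 55.34873648950655, 'cx': 325.1481913850771, 'cy': 195.46041286568627, 'T': array([[   0.027,   -0.995,    0.099,  388.602],
       [  -0.999,   -0.029,   -0.017,   83.45 ],
       [   0.02 ,   -0.099,   -0.995, 1036.369],
       [   0.   ,    0.   ,    0.   ,    1.   ]])}
wrist {'fov_y': 69.60680066805972, 'cx': 319.05751548130274, 'cy': 199.36961347877295, 'T': array([[  0.442,   0.866,   0.232, 178.076],
       [  0.897,  -0.427,  -0.116, 525.706],
       [ -0.001,   0.259,  -0.966, 385.394],
       [  0.   ,   0.   ,   0.   ,   1.   ]])}
8.0
```

View pics/top0.png

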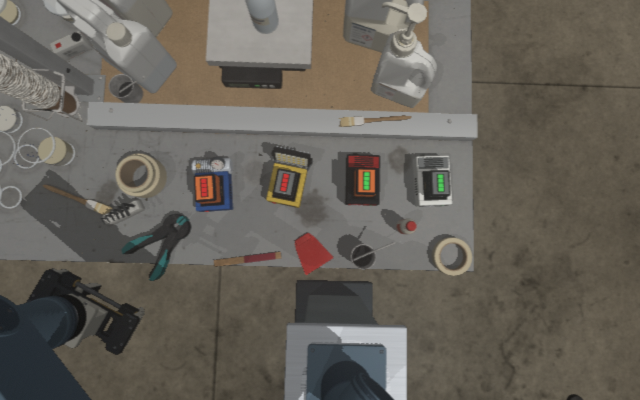

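View pics/scene0.png

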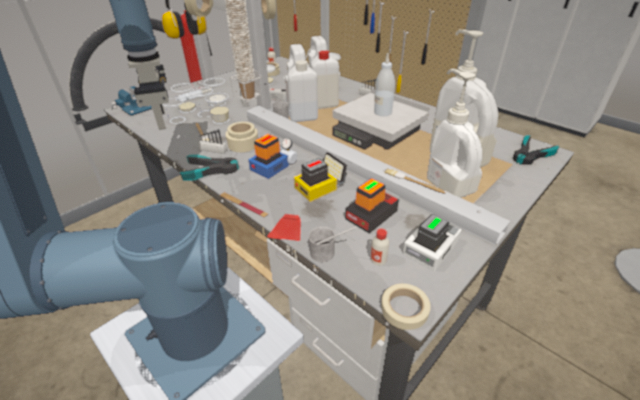

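View pics/wrist0.png

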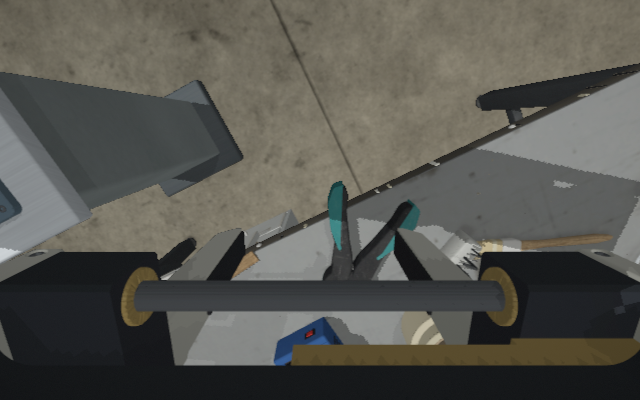

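```bash
cat > h.py <<'E'
import numpy as np, cv2
from station import sensors, eyes, workorder, env
np.set_printoptions(precision=2,suppress=True)
def ray(n,uv,info=None):
    i=info or eyes.camera_info(n); f=200/np.tan(np.radians(i['fov_y'])/2)
    uv=np.atleast_2d(uv).astype(float); T=i['T']
    d=np.c_[(uv[:,0]-i['cx'])/f,(uv[:,1]-i['cy'])/f,np.ones(len(uv))]@T[:3,:3].T
    return T[:3,3],d
def plane(n,uv,z,info=None):
    o,d=ray(n,uv,info); return o+d*((z-o[2])/d[:,2])[:,None]
def tri(r1,r2):
    o1,d1=r1;o2,d2=r2;d1=d1[0]/np.linalg.norm(d1);d2=d2[0]/np.linalg.norm(d2)
    s=np.linalg.lstsq(np.c_[d1,-d2],o2-o1,rcond=None)[0]
    a=o1+s[0]*d1;b=o2+s[1]*d2;return (a+b)/2,np.linalg.norm(a-b)
def bars(im,col):
    h=cv2.cvtColor(im,cv2.COLOR_RGB2HSV)
    m=cv2.inRange(h,(45,150,100),(75,255,255)) if col=='g' else cv2.inRange(h,(0,170,150),(5,255,255))|cv2.inRange(h,(174,170,150),(180,255,255))
    return m
def blobs(m,amin=20):
    n,l,s,c=cv2.connectedComponentsWithStats(m)
    return [(c[k],s[k],cv2.minAreaRect(np.argwhere(l==k)[:,::-1].astype(np.float32))) for k in range(1,n) if s[k][4]>=amin]
E
python3 - <<'E'
from h import *
for n in ['top','scene']:
    im=cv2.imread(f'pics/{n}0.png')[:,:,::-1].copy()
    for c in 'gr':
        m=cv2.morphologyEx(bars(im,c),cv2.MORPH_CLOSE,np.ones((3,3)))
        for b in blobs(m): print(n,c,b[0],b[1],b[2], plane(n,b[0],110)[0],plane(n,b[0],92)[0])
im=cv2.imread('pics/top0.png'); cv2.imwrite('pics/topz.png',cv2.resize(im[130:280,180:480],None,fx=2.66,fy=2.66,interpolation=cv2.INTER_CUBIC))
im=cv2.imread('pics/scene0.png'); cv2.imwrite('pics/scz.png',cv2.resize(im[110:310,220:480],None,fx=3,fy=3,interpolation=cv2.INTER_CUBIC))
E
```

```text
top g [366.  180.5] [365 173   3  16  48] ((366.0, 180.5), (15.0, 2.0), 90.0) [521.07 -32.13 110.  ] [523.64 -34.37  92.  ]
top g [440.16 182.59] [439 175   4  16  44] ((440.5, 182.5), (3.0, 15.0), 0.0) [ 521.35 -215.37  110.  ] [ 523.93 -221.18   92.  ]
top r [284.32 182.11] [281 174   8  17  76] ((284.3705749511719, 182.0823516845703), (4.4470744132995605, 16.48671531677246), 12.52880859375) [511.12 167.9  110.  ] [513.5  169.54  92.  ]
top r [203.67 187.03] [201 179   6  17  86] ((203.5, 187.0), (16.0, 5.0), 90.0) [493.2  363.02 110.  ] [495.24 368.46  92.  ]
scene g [370.86 185.24] [366 182  11   8  37] ((370.84613037109375, 185.2692108154297), (3.0508511066436768, 11.094003677368164), 56.3099365234375) [523.76 -30.53 110.  ] [544.23 -16.17  92.  ]
scene g [433.98 223.08] [428 218  13  11  64] ((434.2500305175781, 223.25), (4.949747562408447, 12.727920532226562), 45.0) [ 506.11 -227.19  110.  ] [ 526.02 -218.95   92.  ]
scene r [190.64  53.36] [182  15  19  66 467] ((189.28846740722656, 47.44230651855469), (66.09114074707031, 9.413575172424316), 78.69007110595703) [ 793.66 1315.4
[... 168 characters left out ...]

scene r [314.16 163.32] [309 161  11   6  25] ((314.1551818847656, 163.3621063232422), (2.100903272628784, 10.767128944396973), 66.80140686035156) [497.3 151.8 110. ] [516.94 171.84  92.  ]
scene r [391.09 199.85] [387 197   9   6  33] ((391.0000305175781, 200.0), (4.800000190734863, 7.600000381469727), 53.13010025024414) [ 509.37 -105.04  110.  ] [529.39 -93.01  92.  ]
scene r [286.27 227.96] [268 216  31  23 485] ((283.4115905761719, 226.67955017089844), (29.800857543945312, 22.02215003967285), 3.012787342071533) [262.39   7.36 110.  ] [274.71  22.9   92.  ]
scene r [381.   233.73] [378 230   7   9  51] ((381.0, 234.0), (8.0, 6.0), 90.0) [ 394.2  -160.02  110.  ] [ 410.62 -149.69   92.  ]
```

View pics/topz.png

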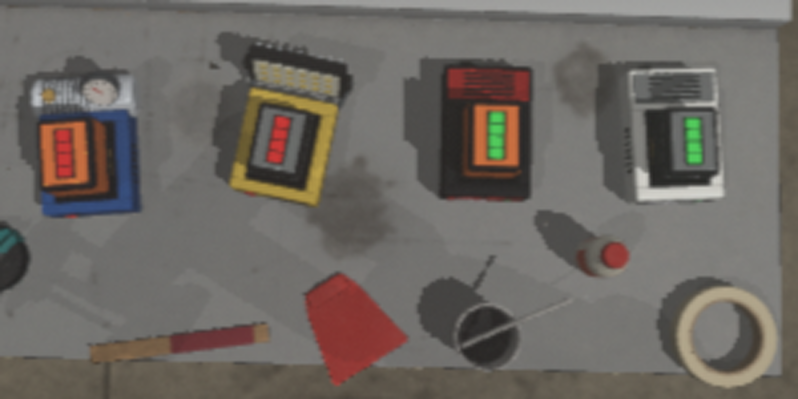

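View pics/scz.png

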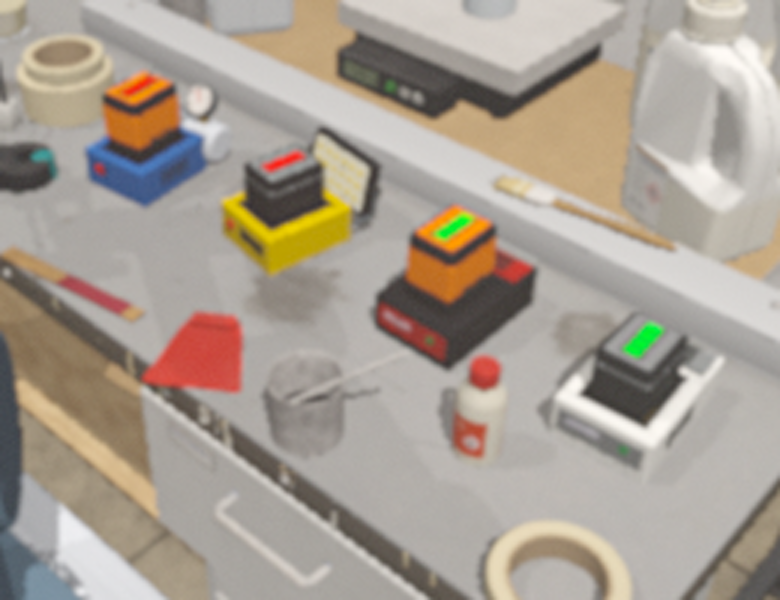

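Run:
```python
from h import *
im=cv2.imread('pics/top0.png'); 
for i,(x,y) in enumerate([(203,187),(284,182),(366,180),(440,182)]):
    c=im[y-25:y+25,x-25:x+25]; 
    if i==0: out=[]
    out.append(cv2.resize(c,None,fx=8,fy=8,interpolation=cv2.INTER_NEAREST))
cv2.imwrite('pics/q.png',np.vstack([np.hstack(out[:2]),np.hstack(out[2:])])[:, :])
for n in ['top','scene']:
    im=cv2.imread(f'pics/{n}0.png')[:,:,::-1].copy()
    h=cv2.cvtColor(im,cv2.COLOR_RGB2HSV)
    for nm,m in dict(g=cv2.inRange(h,(40,90,60),(85,255,255)),r=cv2.inRange(h,(0,160,150),(5,255,255))|cv2.inRange(h,(172,140,120),(180,255,255)),o=cv2.inRange(h,(6,140,180),(16,255,255))).items():
        m=cv2.morphologyEx(m,cv2.MORPH_CLOSE,np.ones((3,3)))
        for b in blobs(m,25):
            if 150<b[0][1]<240: print(n,nm,b[0],b[1][4],b[2], [plane(n,b[0],z)[0][:2] for z in (110,92)])
```

```text
top g [366.13 180.63] 119 ((366.0, 180.5), (17.0, 6.0), 90.0) [array([520.76, -32.44]), array([523.32, -34.7 ])]
top g [440.4  182.32] 109 ((440.0, 182.5), (17.0, 6.0), 90.0) [array([ 522.04, -215.98]), array([ 524.63, -221.8 ])]
top r [284.43 182.16] 80 ((284.4764404296875, 182.1058807373047), (4.664004802703857, 16.48671531677246), 12.52880859375) [array([510.99, 167.63]), array([513.37, 169.26])]
top r [203.64 186.94] 87 ((203.5, 187.0), (16.0, 5.0), 90.0) [array([493.43, 363.11]), array([495.47, 368.55])]
top o [365.97 180.56] 153 ((366.0, 180.5), (21.0, 14.0), 90.0) [array([520.91, -32.07]), array([523.48, -34.31])]
top o [203.66 187.33] 152 ((203.6411590576172, 187.3352813720703), (21.935199737548828, 14.879122734069824), 85.60128784179688) [array([492.49, 363.01]), array([494.5 , 368.44])]
scene g [370.56 185.3 ] 43 ((370.6538391113281, 185.2307891845703), (3.3282015323638916, 12.480754852294922), 56.3099365234375) [array([523.01, -30.11]), array([543.45, -15.74])]
scene g [434.08 222.87] 85 ((434.00006103515625, 223.00003051757812), (5.656853675842285, 14.142135620117188), 45
[... 740 characters left out ...]
[262.43,   6.2 ]), array([274.76,  21.71])]
scene r [381.2  233.82] 60 ((381.5, 234.0), (8.0, 7.0), 90.0) [array([ 394.26, -160.52]), array([ 410.69, -150.21])]
scene o [266.84 150.66] 208 ((267.3367004394531, 150.8109893798828), (13.707295417785645, 24.030601501464844), 80.13418579101562) [array([450.  , 303.97]), array([468.17, 328.75])]
scene o [369.63 186.4 ] 52 ((370.7364501953125, 185.8310546875), (12.670991897583008, 20.459585189819336), 54.462318420410156) [array([517.51, -31.37]), array([537.78, -17.04])]
scene o [369.65 200.17] 266 ((370.7301940917969, 200.42886352539062), (16.743183135986328, 29.30973243713379), 81.57302856445312) [array([471.93, -67.17]), array([490.78, -53.95])]
```

View pics/q.png

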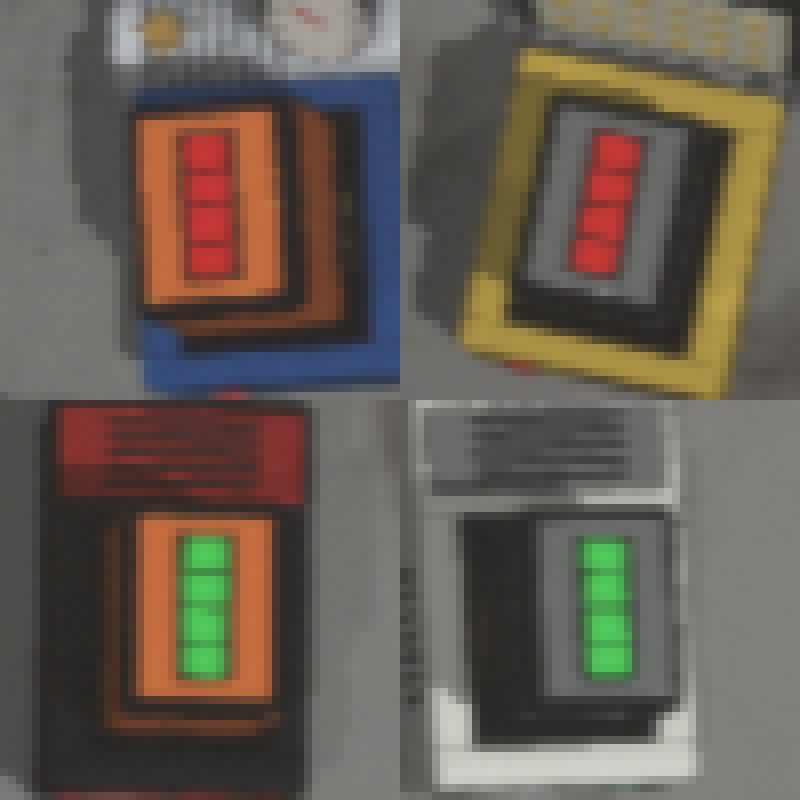

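```bash
cat >> h.py <<'E'
from scipy.spatial.transform import Rotation as Ro
def pose():
    s=sensors.observe(); return s['tool_pos'],Ro.from_euler('xyz',s['eef_rot']),s
def delta(target,yaw,sy):
    """tool x down, tool y = sy*(pack y at yaw); print shift (cm, in current tool axes) and rotvec"""
    p,R,s=pose()
    ty=sy*np.array([-np.sin(yaw),np.cos(yaw),0]); tx=np.array([0,0,-1.]); tz=np.cross(tx,ty)
    Rt=Ro.from_matrix(np.c_[tx,ty,tz]); 
    r=(R.inv()*Rt).as_rotvec()
    print('t',round(s['time_s'],2),'pos',p,'w',round(s['grip_width'],1),'F',s['contact_force'],'q',s['joint_positions'])
    print('shift cm cur axes',R.inv().apply(np.array(target)-p)/10,'shift cm target axes',Rt.inv().apply(np.array(target)-p)/10,'rotvec',np.round(r,3))
E
python3 - <<'E'
from h import *
p,R,s=pose(); print(R.as_matrix())
delta([494,364,210],0.07,1); delta([494,364,210],0.07,-1)
def proj(n,P):
    i=eyes.camera_info(n);T=i['T'];f=200/np.tan(np.radians(i['fov_y'])/2)
    c=(np.array(P)-T[:3,3])@T[:3,:3];return c[0]/c[2]*f+i['cx'],c[1]/c[2]*f+i['cy']
for P in [(425,75,0),(460,70,0),(400,75,0)]: print(P,proj('top',P),proj('scene',P))
# scraper, hammer...
print('scraper tip',plane('top',[[308,232],[331,258],[300,245]],0))
print('bench front edge',plane('top',[[300,263]],0), 'cap',plane('top',[[407.5,226]],95))
# fixture edges fits
im=cv2.imread('pics/top0.png')[:,:,::-1].copy();h=cv2.cvtColor(im,cv2.COLOR_RGB2HSV)
g=cv2.cvtColor(im,cv2.COLOR_RGB2GRAY)
for nm,m in dict(blue=cv2.inRange(h,(105,100,60),(125,255,255)),yel=cv2.inRange(h,(20,110,80),(32,255,255))).items():
    for b in blobs(m,100): print(nm,b[0],b[1],b[2])
    ys,xs=np.where(m)
    for side in ('right','left'):
        pts=[]
        for y in range(ys.min()+6,ys.max()-6):
            r=xs[ys==y]
            if len(r): pts.append([r.max() if side=='right' else r.min(),y])
        P=plane('top',pts,44)
        vx,vy,*_=cv2.fitLine(P[:,:2].astype(np.float32),cv2.DIST_HUBER,0,.01,.01).ravel()
        print(nm,side,len(pts),'yaw deg',np.degrees(np.arctan2(vy,vx)))
# bars yaw
h_g=cv2.inRange(h,(40,90,60),(85,255,255)); h_r=cv2.inRange(h,(0,160,150),(5,255,255))|cv2.inRange(h,(172,140,120),(180,255,255))
for nm,m,z in (('g',h_g,100),('r',h_r,100)):
    m=cv2.morphologyEx(m,cv2.MORPH_CLOSE,np.ones((3,3)))
    n,l,st,c=cv2.connectedComponentsWithStats(m)
    for k in range(1,n):
        if st[k][4]>60 and 150<c[k][1]<215:
            P=plane('top',np.argwhere(l==k)[:,::-1],z)[:,:2]
            w,v=np.linalg.eigh(np.cov(P.T)); d=v[:,1]; print(nm,c[k],'yaw',np.degrees(np.arctan(d[1]/d[0])))
E
```

```text
[[-0.    0.44  0.9 ]
 [-0.    0.9  -0.44]
 [-1.   -0.   -0.  ]]
t 0.15 pos [243.29 492.8  226.01] w 93.1 F [ 0.8  -0.21  0.28] q [ 0.91  0.26  1.54 -0.    1.35 -0.2 ]
shift cm cur axes [ 1.59 -0.44 28.18] shift cm target axes [  1.6  -14.6   24.11] rotvec [-0.53 -0.    0.  ]
t 0.15 pos [243.29 492.8  226.01] w 93.1 F [ 0.8  -0.21  0.28] q [ 0.91  0.26  1.54 -0.    1.35 -0.2 ]
shift cm cur axes [ 1.59 -0.44 28.18] shift cm target axes [  1.6   14.6  -24.11] rotvec [2.61 0.   0.  ]
(425, 75, 0) (np.float64(320.89464063370315), np.float64(219.99885365479173)) (np.float64(316.23007261534605), np.float64(217.05470557420796))
(460, 70, 0) (np.float64(323.0928032621873), np.float64(207.18236286548975)) (np.float64(326.1486883823945), np.float64(211.95642971951906))
(400, 75, 0) (np.float64(320.6341282247044), np.float64(229.2439358831736)) (np.float64(309.8518236801795), np.float64(221.39238027172055))
scraper tip [[391.65 108.93   0.  ]
 [323.78  44.96   0.  ]
 [356.23 129.35   0.  ]]
bench front edge [[308.38 127.74   0.  ]] cap [[ 412.81 -138.67   95.  ]]
blue [219.5  195.49] [196 172  36  39 389] ((212.62155151367188, 190.8094024658203), (37.3167724609375, 35.10930252075195), 86.98721313476562)
blue right 26 yaw deg 4.398649
blue left 26 yaw deg 3.8181098
yel [286.99 185.12] [266 163  41  45 636] ((286.3470458984375, 184.688232421875), (34.166542053222656, 38.93901824951172), 12.52880859375)
yel right 32 yaw deg -9.566226
yel left 32 yaw deg -10.75469
g [366.13 180.63] yaw -1.367431070958453
g [440.4  182.32] yaw 2.0217151289476374
r [284.43 182.16] yaw -9.370947870752488
r [203.64 186.94] yaw 8.413821593624144
```

Emit:
{"op": "servo_tool", "data": {"increments": "0.2 0.3 3.5 0 0 0;0.2 0.3 3.5 0 0 0;0.2 0.3 3.5 0 0 0;0.2 0.3 3.5 0 0 0;0.2 0.3 3.5 0 0 0;0.2 0.3 3.5 -0.1 0 0;0.2 0.3 3.5 -0.1 0 0;0.2 0.3 3.5 -0.1 0 0;0 0.3 3.4 -0.1 0 0;0 0.3 3.4 -0.1 0 0;0 0 0 0 0 0;0 0 0 0 0 0", "hand": 9.3}}

```text
time_s: 1.15
tool_pos: [577.7, 398.4, 208.6]
eef_rot: [-2.75, 1.568, -2.711]
contact_force: [0.6, 0.3, -0.6]
grip_width: 93.0
```

Run:
```python
from h import *
i=eyes.camera_info('wrist');p,R,s=pose();print(s['time_s'],p,s['joint_positions']);np.save('pics/w1T.npy',i['T'])
im=eyes.camera('wrist');cv2.imwrite('pics/w1.png',im[:,:,::-1])
```

```text
1.15 [577.67 398.36 208.62] [ 0.45  0.55  1.14  0.    1.45 -1.16]
```

View pics/w1.png

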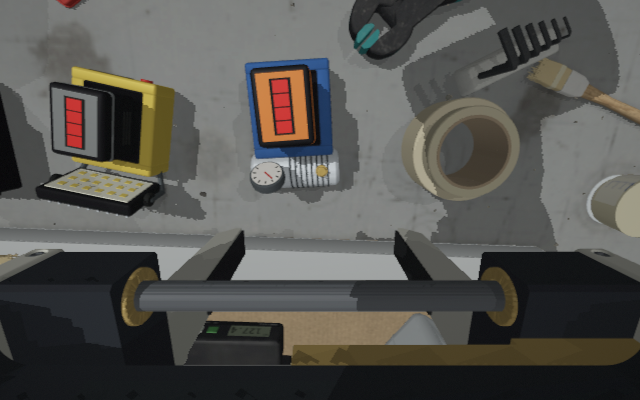

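```bash
cat >> h.py <<'E'
def wbars(im,info,ztops,show=True):
    h=cv2.cvtColor(im,cv2.COLOR_RGB2HSV)
    M={'g':cv2.inRange(h,(40,110,60),(85,255,255)),'r':cv2.inRange(h,(0,170,130),(5,255,255))|cv2.inRange(h,(174,170,130),(180,255,255))}
    for nm,m in M.items():
        m=cv2.morphologyEx(m,cv2.MORPH_CLOSE,np.ones((5,5)))
        n,l,st,c=cv2.connectedComponentsWithStats(m)
        for k in range(1,n):
            if st[k][4]<200: continue
            for z in ztops:
                box=cv2.boxPoints(cv2.minAreaRect(plane('wrist',np.argwhere(l==k)[:,::-1],z,info)[:,:2].astype(np.float32)))
                e=[box[1]-box[0],box[2]-box[1]]; e.sort(key=np.linalg.norm)
                d=e[1]; 
                if d[0]<0:d=-d
                print(nm,'px',c[k],'z',z,'ctr',box.mean(0),'size',np.linalg.norm(e[1]),np.linalg.norm(e[0]),'yaw',round(float(np.arctan2(d[1],d[0])),3))
E
python3 - <<'E'
from h import *
i=eyes.camera_info('wrist');i['T']=np.load('pics/w1T.npy')
im=cv2.imread('pics/w1.png')[:,:,::-1].copy()
wbars(im,i,(110,92))
h=cv2.cvtColor(im,cv2.COLOR_RGB2HSV)
for nm,m in dict(blue=cv2.inRange(h,(105,120,60),(125,255,255)),yel=cv2.inRange(h,(22,150,80),(32,255,255))).items():
    b=max(blobs(m,100),key=lambda b:b[1][4]); print(nm,b[0],b[1],b[2])
g=cv2.resize(im[40:240,20:360],None,fx=2.3,fy=2.3,interpolation=cv2.INTER_CUBIC);cv2.imwrite('pics/w1z.png',g[:,:,::-1])
E
```

```text
r px [281.63 105.82] z 110 ctr [493.32 364.06] size 43.462814 13.598458 yaw 0.112
r px [281.63 105.82] z 92 ctr [492.48 361.79] size 46.49185 14.546139 yaw 0.112
r px [ 73.72 122.43] z 110 ctr [513.88 183.61] size 40.624653 12.638123 yaw -0.171
r px [ 73.72 122.43] z 92 ctr [514.47 168.76] size 43.45593 13.518914 yaw -0.171
blue [297.74 110.04] [ 245   58   88  100 2580] ((289.1203308105469, 108.2701416015625), (96.67835235595703, 82.83322143554688), 86.36705780029297)
yel [147.07 133.09] [  73   75  101  101 2972] ((119.5, 125.99999237060547), (104.93338012695312, 90.66938018798828), 7.125016689300537)
```

View pics/w1z.png

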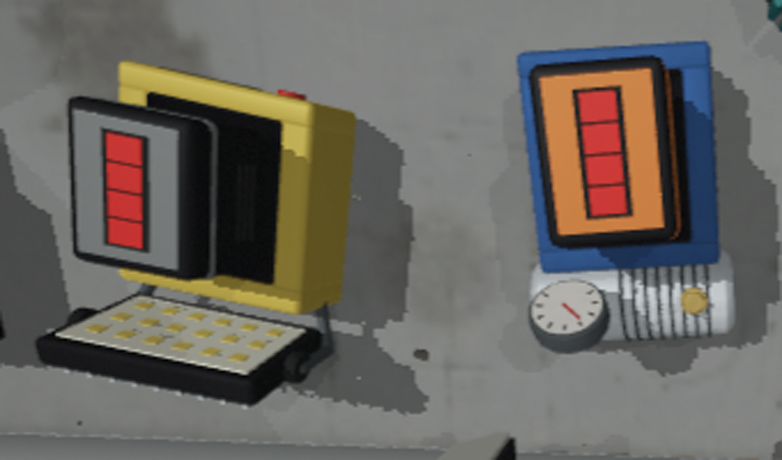

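Run:
```python
from h import *
i=eyes.camera_info('wrist');i['T']=np.load('pics/w1T.npy')
c=np.array([(519,52),(711,43),(719,264),(541,272)])/2.3+[20,40]
P=plane('wrist',c,44,i);print(P[:,:2], P[:,:2].mean(0)); 
print([np.linalg.norm(P[k]-P[k-1]) for k in range(4)])
for a,b in ((3,0),(2,1)): d=P[a]-P[b]; print(np.arctan2(d[1],d[0]))
d=P[0]-P[1];print(np.arctan2(-d[0],d[1]))
```

```text
[[448.27 318.2 ]
 [441.22 404.38]
 [539.5  412.99]
 [546.76 326.29]] [493.94 365.47]
[np.float64(98.81956159742712), np.float64(86.46918370650243), np.float64(98.65724290473887), np.float64(87.0046140986994)]
0.08193692124119836
0.08736300930592558
-3.0599259718936684
```

Run:
```python
from h import *
delta([493.5,364,150],0.10,1)
```

```text
t 1.2 pos [576.31 398.89 209.29] w 93.5 F [-0.78  0.67 -0.12] q [ 0.45  0.55  1.14  0.    1.45 -1.16]
shift cm cur axes [ 5.95 -3.16 -8.4 ] shift cm target axes [ 5.93 -2.65 -8.59] rotvec [-0.06 -0.    0.  ]
```

Emit:
{"op": "servo_tool", "data": {"increments": "0 0 0 -0.06 0 0;0 -0.65 -2.15 0 0 0;0 -0.65 -2.15 0 0 0;0 -0.65 -2.15 0 0 0;0 -0.7 -2.15 0 0 0;2 0 0 0 0 0;2 0 0 0 0 0;2 0 0 0 0 0;0 0 0 0 0 0;0 0 0 0 0 0;0 0 0 0 0 0"}}

```text
time_s: 2.12
tool_pos: [493.3, 364.9, 152.0]
eef_rot: [0.436, 1.569, 0.538]
contact_force: [-0.1, 1.1, 0.4]
grip_width: 93.0
```

Run:
```python
from h import *
delta([493.5,364,74],0.10,1)
```

```text
t 2.12 pos [493.26 364.87 152.04] w 93.0 F [-0.1   1.1   0.37] q [ 0.46  0.43  1.48  0.    1.23 -1.22]
shift cm cur axes [ 7.8  -0.09  0.01] shift cm target axes [ 7.8  -0.09  0.02] rotvec [ 0.  0. -0.]
```

Emit:
{"op": "servo_tool", "data": {"increments": "2 -0.1 0 0 0 0;2 0 0 0 0 0;2 0 0 0 0 0;1.8 0 0 0 0 0;0 0 0 0 0 0;0 0 0 0 0 0;0 0 0 0 0 0"}}

```text
time_s: 2.7
tool_pos: [494.7, 364.0, 74.6]
eef_rot: [0.358, 1.568, 0.459]
contact_force: [0.6, 0.5, 0.2]
grip_width: 92.8
```

Emit:
{"op": "servo_tool", "data": {"increments": "0 0 0 0 0 0;0 0 0 0 0 0;0 0 0 0 0 0;0 0 0 0 0 0;0 0 0 0 0 0;0 0 0 0 0 0;0 0 0 0 0 0;0 0 0 0 0 0", "hand": 4.0, "squeeze": 35}}

```text
time_s: 3.37
tool_pos: [493.6, 363.3, 72.6]
eef_rot: [-3.054, 1.571, -2.953]
contact_force: [-0.1, 0.9, 0.7]
grip_width: 49.4
```

Emit:
{"op": "servo_tool", "data": {"increments": "-0.5 0 0 0 0 0;-1 0 0 0 0 0;-1.5 0 0 0 0 0;-1.5 0 0 0 0 0;-1.5 0 0 0 0 0;-1.5 0 0 0 0 0;-1.5 0 0 0 0 0;-1.5 0 0 0 0 0;-1.5 0 0 0 0 0;-1.5 0 0 0 0 0;0 0 0 0 0 0"}}

```text
time_s: 4.28
tool_pos: [495.0, 364.0, 211.6]
eef_rot: [0.358, 1.565, 0.459]
contact_force: [0.8, 0.8, -2.9]
grip_width: 49.8
```

Run:
```python
from h import *
delta([420,75,80],0.0,1)
im=eyes.camera('scene');cv2.imwrite('pics/s1.png',im[:,:,::-1])
im=eyes.camera('top');cv2.imwrite('pics/t1.png',cv2.resize(im[130:280,150:480,::-1],None,fx=2.4,fy=2.4,interpolation=cv2.INTER_CUBIC))
```

```text
t 4.28 pos [495.02 364.03 211.62] w 49.8 F [ 0.83  0.76 -2.85] q [ 0.45  0.38  1.4   0.    1.36 -1.22]
shift cm cur axes [ 13.05 -28.02 -10.46] shift cm target axes [ 13.16 -28.9   -7.5 ] rotvec [ 0.1   0.01 -0.  ]
```

View pics/s1.png

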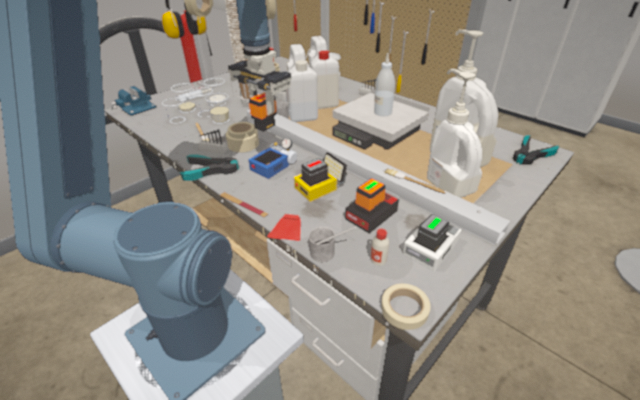

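View pics/t1.png

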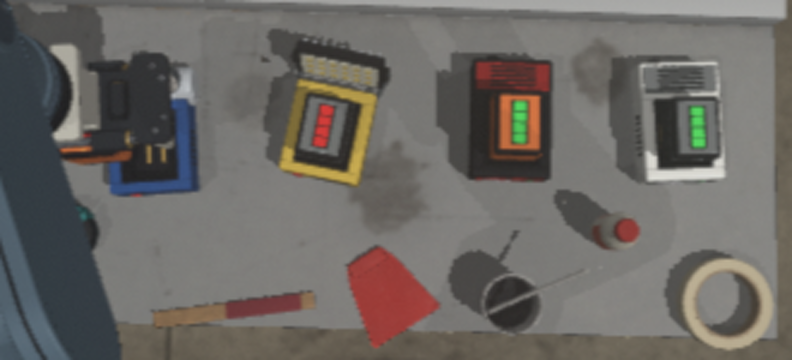

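Emit:
{"op": "servo_tool", "data": {"increments": "0 -1.5 -0.4 0 0 0;0 -2.8 -0.9 0 0 0;0 -3.1 -1 0 0 0;0 -3.1 -1 0 0 0;0 -3.1 -1 0 0 0;0 -3.1 -1 0 0 0;0 -3.1 -1 0 0 0;0 -3.1 -1 0 0 0;0 -3.1 -1 0 0 0;0 -2 -0.5 0.05 0 0;0 -1 -0.2 0.05 0 0;0 0 0 0 0 0"}}

```text
time_s: 5.38
tool_pos: [431.7, 63.8, 206.6]
eef_rot: [-2.889, 1.568, -2.893]
contact_force: [0.4, 0.6, -4.3]
grip_width: 50.1
```

Run:
```python
from h import *
delta([435,65,63],0.0,1)
```

```text
t 5.38 pos [431.73  63.79 206.63] w 50.1 F [ 0.36  0.62 -4.29] q [-0.11  0.07  1.82 -0.    1.26 -1.68]
shift cm cur axes [14.36  0.13  0.36] shift cm target axes [14.36  0.12  0.33] rotvec [-0. -0.  0.]
```

Emit:
{"op": "servo_tool", "data": {"increments": "1 0 0.3 0 0 0;2 0 0 0 0 0;2 0 0 0 0 0;2 0 0 0 0 0;2 0 0 0 0 0;2 0 0 0 0 0;1.5 0 0 0 0 0;0.8 0 0 0 0 0;0 0 0 0 0 0;0 0 0 0 0 0"}}

```text
time_s: 6.22
tool_pos: [435.7, 66.4, 74.2]
eef_rot: [2.918, 1.569, 2.921]
contact_force: [0.4, 0.4, -4.1]
grip_width: 49.6
```

Emit:
{"op": "servo_tool", "data": {"increments": "0.2 0 0 0 0 0;0.2 0 0 0 0 0;0.2 0 0 0 0 0;0.2 0 0 0 0 0;0.1 0 0 0 0 0;0 0 0 0 0 0;0 0 0 0 0 0"}}

```text
time_s: 6.8
tool_pos: [435.9, 65.7, 65.7]
eef_rot: [-0.349, 1.571, -0.348]
contact_force: [-0.5, -0.5, -3.6]
grip_width: 49.7
```

Emit:
{"op": "servo_tool", "data": {"increments": "0.1 0 0 0 0 0;0.1 0 0 0 0 0;0.1 0 0 0 0 0;0 0 0 0 0 0;0 0 0 0 0 0"}}

```text
time_s: 7.22
tool_pos: [435.8, 65.7, 62.6]
eef_rot: [3.104, 1.571, 3.105]
contact_force: [0.2, -0.5, -3.0]
grip_width: 50.1
```

Emit:
{"op": "servo_tool", "data": {"increments": "0.1 0 0 0 0 0;0.1 0 0 0 0 0;0 0 0 0 0 0;0 0 0 0 0 0"}}

```text
time_s: 7.55
tool_pos: [435.9, 65.7, 60.6]
eef_rot: [-0.006, 1.571, -0.004]
contact_force: [-0.3, -0.9, -3.2]
grip_width: 49.7
```

Emit:
{"op": "servo_tool", "data": {"increments": "0.1 0 0 0 0 0;0.1 0 0 0 0 0;0 0 0 0 0 0;0 0 0 0 0 0"}}

```text
time_s: 7.88
tool_pos: [436.0, 65.8, 60.6]
eef_rot: [-0.33, 1.57, -0.328]
contact_force: [-6.6, 0.7, 19.8]
grip_width: 50.0
```

Run:
```python
from h import *
im=eyes.camera('scene');cv2.imwrite('pics/s2.png',cv2.resize(im[110:310,220:480,::-1],None,fx=3,fy=3,interpolation=cv2.INTER_CUBIC))
```

```text
(no output)
```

View pics/s2.png

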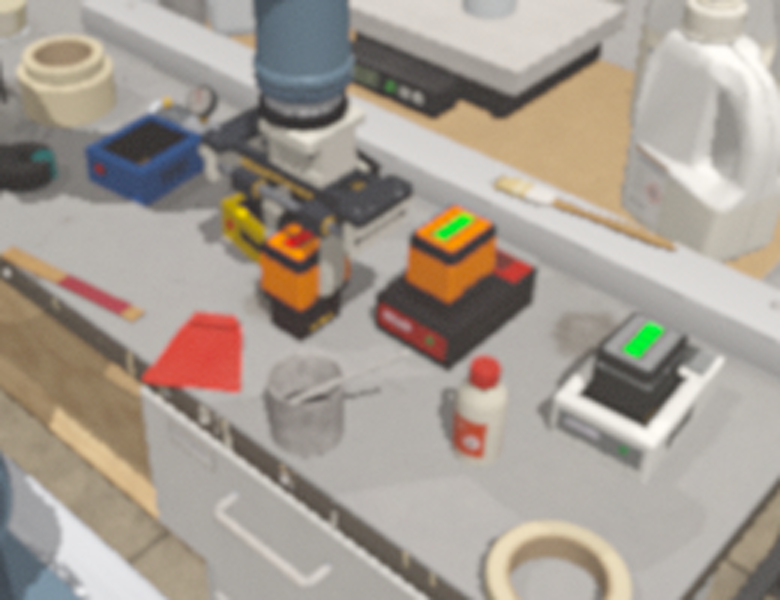

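Emit:
{"op": "servo_tool", "data": {"increments": "-0.1 0 0 0 0 0;0 0 0 0 0 0;0 0 0 0 0 0"}}

```text
time_s: 8.18
tool_pos: [436.1, 65.7, 60.6]
eef_rot: [-0.236, 1.57, -0.234]
contact_force: [-3.5, 0.3, 10.2]
grip_width: 50.0
```

Emit:
{"op": "servo_tool", "data": {"increments": "0 0 0 0 0 0;0 0 0 0 0 0;0 0 0 0 0 0;0 0 0 0 0 0;0 0 0 0 0 0", "hand": 7.5}}

```text
time_s: 8.6
tool_pos: [435.9, 65.7, 59.5]
eef_rot: [-3.028, 1.571, -3.027]
contact_force: [0.0, -0.6, 0.7]
grip_width: 74.3
```

Emit:
{"op": "servo_tool", "data": {"increments": "-1.5 0 0 0 0 0;-2 0 0 0 0 0;-3 0 0 0 0 0;-3 0 0 0 0 0;-3 0 0 0 0 0;-2 0 0 0 0 0;0 0 0 0 0 0;0 0 0 0 0 0", "hand": 9.3}}

```text
time_s: 9.27
tool_pos: [436.5, 65.7, 205.4]
eef_rot: [-0.105, 1.568, -0.104]
contact_force: [-0.1, -0.8, 0.4]
grip_width: 93.2
```

Run:
```python
from h import *
delta([560,-60,210],0,1)
im=eyes.camera('wrist');cv2.imwrite('pics/w2.png',im[:,:,::-1])
```

```text
t 9.27 pos [436.51  65.66 205.36] w 93.2 F [-0.1  -0.75  0.44] q [-0.1   0.08  1.81  0.    1.25 -1.68]
shift cm cur axes [ -0.43 -12.58  12.33] shift cm target axes [ -0.46 -12.57  12.35] rotvec [0. 0. 0.]
```

View pics/w2.png

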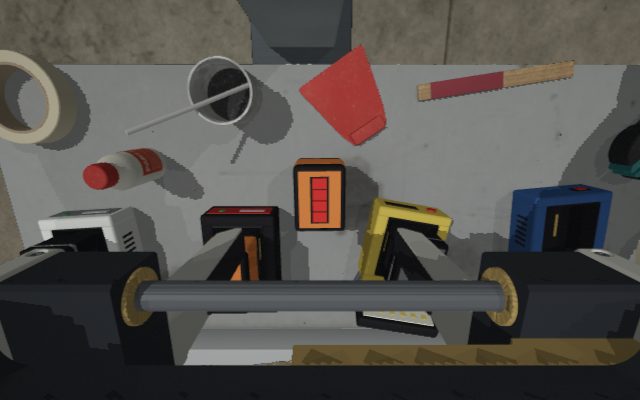

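Emit:
{"op": "servo_tool", "data": {"increments": "-0.4 -1.7 1.6 0 0 0;0 -2 1.8 0 0 0;0 -2 1.8 0 0 0;0 -2 1.8 0 0 0;0 -2 1.8 0 0 0;0 -2 1.8 0 0 0;0 -2 1.8 0 0 0;0 -2 1.8 0 0 0;0 -2 1.7 0 0 0;0 0 0 0 0 0;0 0 0 0 0 0"}}

```text
time_s: 10.23
tool_pos: [594.4, -111.7, 205.6]
eef_rot: [2.745, 1.566, 2.745]
contact_force: [-0.1, 0.7, -0.1]
grip_width: 92.6
```

```bash
cat >> h.py <<'E'
def wshot(name,zs):
    i=eyes.camera_info('wrist'); im=eyes.camera('wrist'); cv2.imwrite(f'pics/{name}.png',im[:,:,::-1]); np.save(f'pics/{name}T.npy',i['T'])
    wbars(im,i,zs); return im,i
E
python3 - <<'E'
from h import *
im,i=wshot('w3',(110,92)); delta([521,-32,210],0,1)
E
```

```text
g px [413.75 121.83] z 110 ctr [521.7  -29.28] size 43.122738 14.632143 yaw 0.002
g px [413.75 121.83] z 92 ctr [521.66 -23.51] size 46.161926 15.663367 yaw 0.002
g px [199.67 125.27] z 110 ctr [ 524.54 -213.02] size 41.30525 13.532244 yaw 0.043
g px [199.67 125.27] z 92 ctr [ 524.69 -220.2 ] size 44.21634 14.485956 yaw 0.043
r px [535.95  20.9 ] z 110 ctr [444.4   60.82] size 29.646149 12.843811 yaw 0.012
r px [535.95  20.9 ] z 92 ctr [438.91  72.94] size 31.73548 13.749004 yaw 0.012
r px [629.58 116.1 ] z 110 ctr [514.71 156.54] size 40.4936 14.06296 yaw -0.161
r px [629.58 116.1 ] z 92 ctr [514.17 175.4 ] size 43.3474 15.0541 yaw -0.161
r px [388.45 181.79] z 110 ctr [570.52 -46.25] size 62.624516 21.040651 yaw 1.57
r px [388.45 181.79] z 92 ctr [573.91 -41.68] size 67.03809 22.523441 yaw 1.57
t 10.28 pos [ 593.93 -110.77  206.17] w 92.9 F [0.79 0.17 0.37] q [-0.37  0.37  1.43  0.    1.35 -1.94]
shift cm cur axes [-0.34  7.88 -7.29] shift cm target axes [-0.38  7.88 -7.29] rotvec [ 0. -0. -0.]
```

View pics/w3.png

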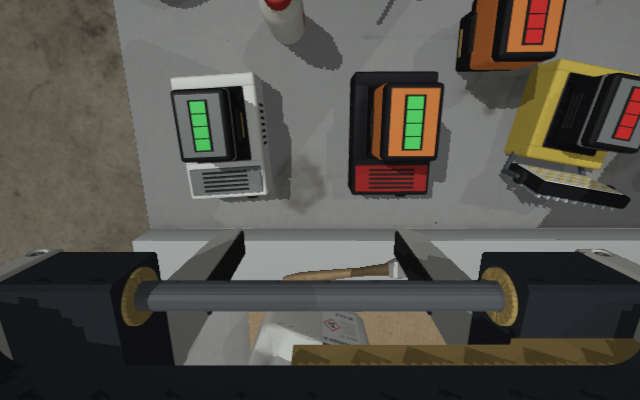

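Emit:
{"op": "servo_tool", "data": {"increments": "0 2 -1.8 0 0 0;0 2 -1.8 0 0 0;0 2 -1.8 0 0 0;0 2 -1.8 0 0 0;1 0 0 0 0 0;2 0 0 0 0 0;2 0 0 0 0 0;0 0 0 0 0 0;0 0 0 0 0 0;0 0 0 0 0 0"}}

```text
time_s: 11.12
tool_pos: [523.1, -31.0, 159.1]
eef_rot: [-0.207, 1.571, -0.205]
contact_force: [0.1, 0.0, -0.1]
grip_width: 93.2
```

Run:
```python
from h import *
delta([521.5,-30.7,74],0.0,1)
im,i=wshot('w4',(110,))
```

```text
t 11.12 pos [523.1  -31.02 159.13] w 93.2 F [ 0.08  0.01 -0.15] q [-0.27  0.27  1.7   0.    1.18 -1.84]
shift cm cur axes [ 8.51  0.03 -0.16] shift cm target axes [ 8.51  0.03 -0.16] rotvec [0. 0. 0.]
g px [ 87.55 214.8 ] z 110 ctr [ 519.48 -206.29] size 40.87184 13.508793 yaw 0.044
g px [318.91 218.83] z 110 ctr [522.59 -29.96] size 43.701103 14.0055485 yaw -0.006
r px [458.64  17.45] z 110 ctr [390.61  63.98] size 38.055016 29.944473 yaw -1.569
r px [153.57  70.  ] z 110 ctr [ 416.56 -141.4 ] size 20.972849 14.0776825 yaw -0.249
r px [454.42 100.08] z 110 ctr [436.47  62.81] size 41.150166 13.005949 yaw 0.01
r px [568.67 203.51] z 110 ctr [510.  158.1] size 40.209454 12.7733345 yaw -0.163
r px [301.88 260.48] z 110 ctr [551.82 -38.67] size 42.933872 21.611242 yaw -1.569
```

View pics/w4.png

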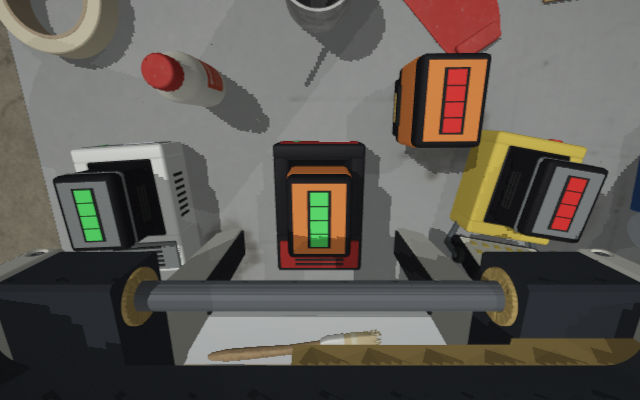

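Emit:
{"op": "servo_tool", "data": {"increments": "2 0.1 0 0 0 0;2 0 0 0 0 0;2 0 0 0 0 0;1.5 0 0 0 0 0;1 0 0 0 0 0;0 0 0 0 0 0;0 0 0 0 0 0"}}

```text
time_s: 11.75
tool_pos: [523.4, -30.4, 74.1]
eef_rot: [-0.371, 1.57, -0.37]
contact_force: [0.2, 0.1, -0.2]
grip_width: 93.3
```

Emit:
{"op": "servo_tool", "data": {"increments": "0 0 0 0 0 0;0 0 0 0 0 0;0 0 0 0 0 0;0 0 0 0 0 0;0 0 0 0 0 0;0 0 0 0 0 0;0 0 0 0 0 0;0 0 0 0 0 0", "hand": 4.0}}

```text
time_s: 12.42
tool_pos: [523.1, -30.4, 73.8]
eef_rot: [-0.904, 1.57, -0.903]
contact_force: [-0.1, -1.1, 0.8]
grip_width: 49.9
```

Emit:
{"op": "servo_tool", "data": {"increments": "-0.5 0 0 0 0 0;-1 0 0 0 0 0;-1.5 0 0 0 0 0;-1.5 0 0 0 0 0;-1.5 0 0 0 0 0;-1.5 0 0 0 0 0;-1.5 0 0 0 0 0;-1.5 0 0 0 0 0;-1.5 0 0 0 0 0;-1.5 0 0 0 0 0;0 0 0 0 0 0;0 0 0 0 0 0"}}

```text
time_s: 13.42
tool_pos: [523.2, -30.1, 209.4]
eef_rot: [-0.226, 1.569, -0.225]
contact_force: [0.0, -0.4, -5.2]
grip_width: 49.9
```

Run:
```python
from h import *
delta([495,365.5,210],0.083,1)
im,i=wshot('w5',(92,))
```

```text
t 13.42 pos [523.25 -30.14 209.4 ] w 49.9 F [ 0.02 -0.42 -5.2 ] q [-0.27  0.22  1.62  0.    1.29 -1.84]
shift cm cur axes [-0.08 39.57 -2.77] shift cm target axes [-0.06 39.66  0.47] rotvec [-0.08  0.    0.  ]
g px [126.39 198.77] z 92 ctr [ 525.26 -220.97] size 44.480434 14.861015 yaw 0.045
g px [319.34 257.85] z 92 ctr [589.68 -28.66] size 48.591137 30.99357 yaw 0.002
g px [319.45 315.55] z 92 ctr [659.74 -28.39] size 30.348892 11.711321 yaw -1.569
r px [427.74 104.23] z 92 ctr [435.52  70.07] size 44.443886 14.127881 yaw 0.006
r px [524.76 189.22] z 92 ctr [514.94 173.77] size 43.469444 14.092134 yaw -0.162
```

View pics/w5.png

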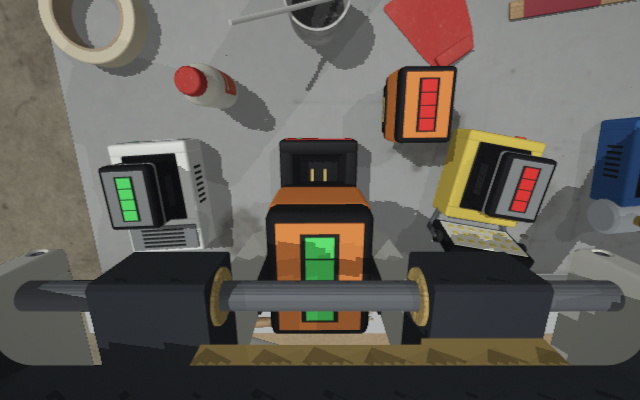

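Emit:
{"op": "servo_tool", "data": {"increments": "0 2 -0.2 0 0 0;0 3.5 -0.2 0 0 0;0 3.5 -0.2 0 0 0;0 3.5 -0.2 0 0 0;0 3.5 -0.3 0 0 0;0 3.5 -0.3 0 0 0;0 3.5 -0.3 0 0 0;0 3.5 -0.3 0 0 0;0 3.5 -0.3 0 0 0;0 3.5 -0.3 0 0 0;0 3.5 -0.2 0 0 0;0 2.6 0 0 0 0"}}

```text
time_s: 14.47
tool_pos: [492.7, 368.3, 206.8]
eef_rot: [-3.009, 1.568, -3.006]
contact_force: [0.3, -0.6, -4.4]
grip_width: 49.7
```

Emit:
{"op": "servo_tool", "data": {"increments": "0 0 0 -0.04 0 0;0 0 0 -0.04 0 0;0 0 0 0 0 0;0 0 0 0 0 0;0 0 0 0 0 0"}}

```text
time_s: 14.88
tool_pos: [494.2, 365.3, 207.7]
eef_rot: [-2.77, 1.569, -2.691]
contact_force: [-0.5, 0.6, -4.2]
grip_width: 49.5
```

Run:
```python
from h import *
delta([495.7,365.5,74],0.083,1)
im,i=wshot('w6',(92,))
```

```text
t 14.88 pos [494.16 365.33 207.73] w 49.5 F [-0.51  0.6  -4.15] q [ 0.46  0.39  1.4   0.    1.36 -1.2 ]
shift cm cur axes [13.37  0.01  0.18] shift cm target axes [13.37  0.    0.15] rotvec [-0. -0.  0.]
g px [319.16 257.72] z 92 ctr [559.07 371.62] size 48.18038 31.297966 yaw 0.08
g px [319.4 315.5] z 92 ctr [628.23 377.61] size 30.09836 11.593503 yaw -1.491
r px [119.81 202.96] z 92 ctr [515.35 169.31] size 43.65537 13.905544 yaw -0.159
r px [  6.79 236.44] z 92 ctr [559.56  49.4 ] size 24.849977 16.29897 yaw -0.007
```

View pics/w6.png

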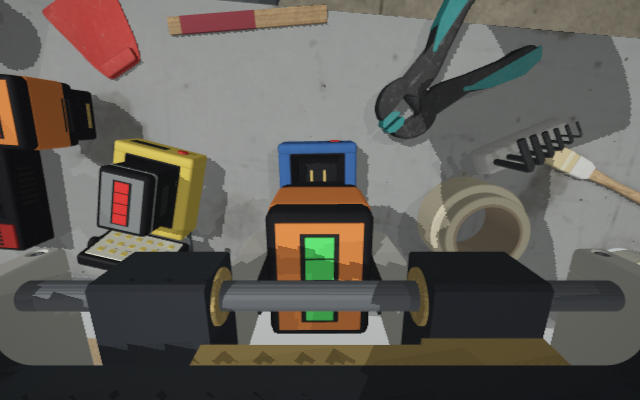

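Emit:
{"op": "servo_tool", "data": {"increments": "1 0 0.1 0 0 0;1.5 0 0 0 0 0;1.5 0 0 0 0 0;1.5 0 0 0 0 0;1.5 0 0 0 0 0;1.5 0 0 0 0 0;1 0 0 0 0 0;0.5 0 0 0 0 0;0 0 0 0 0 0;0 0 0 0 0 0"}}

```text
time_s: 15.77
tool_pos: [495.8, 365.8, 108.8]
eef_rot: [0.458, 1.571, 0.539]
contact_force: [-0.4, 0.6, -3.6]
grip_width: 50.1
```

Emit:
{"op": "servo_tool", "data": {"increments": "0.3 0 0 0 0 0;0.3 0 0 0 0 0;0.3 0 0 0 0 0;0.3 0 0 0 0 0;0.3 0 0 0 0 0;0.3 0 0 0 0 0;0 0 0 0 0 0;0 0 0 0 0 0"}}

```text
time_s: 16.43
tool_pos: [495.3, 365.8, 90.3]
eef_rot: [-2.743, 1.57, -2.661]
contact_force: [-0.1, 0.5, -3.7]
grip_width: 50.1
```

Run:
```python
from h import *
delta([495.7,365.5,74],0.083,1); print(sensors.observe()['moment'])
```

```text
t 16.43 pos [495.32 365.79  90.33] w 50.1 F [-0.09  0.51 -3.68] q [ 0.46  0.49  1.54 -0.    1.11 -1.2 ]
shift cm cur axes [ 1.63 -0.03  0.04] shift cm target axes [ 1.63 -0.03  0.04] rotvec [-0. -0.  0.]
[ 0.08 -0.02 -0.03]
```

No contact so far; the foot is 17 mm into the bay.

Emit:
{"op": "servo_tool", "data": {"increments": "0.3 0 0 0 0 0;0.3 0 0 0 0 0;0.3 0 0 0 0 0;0.3 0 0 0 0 0;0.2 0 0 0 0 0;0.1 0 0 0 0 0;0 0 0 0 0 0;0 0 0 0 0 0"}}

```text
time_s: 17.1
tool_pos: [495.5, 365.9, 75.6]
eef_rot: [-2.619, 1.571, -2.538]
contact_force: [-0.5, -0.5, -3.9]
grip_width: 50.1
```

Emit:
{"op": "servo_tool", "data": {"increments": "0.1 0 0 0 0 0;0.1 0 0 0 0 0;0 0 0 0 0 0;0 0 0 0 0 0"}}

```text
time_s: 17.43
tool_pos: [495.8, 366.0, 73.9]
eef_rot: [0.361, 1.57, 0.443]
contact_force: [0.2, -0.1, -2.1]
grip_width: 50.0
```

Emit:
{"op": "servo_tool", "data": {"increments": "0.1 0 0 0 0 0;0 0 0 0 0 0;0 0 0 0 0 0"}}

```text
time_s: 17.68
tool_pos: [495.9, 366.0, 73.8]
eef_rot: [0.244, 1.57, 0.326]
contact_force: [-1.5, -2.2, 6.9]
grip_width: 49.7
```

Emit:
{"op": "servo_tool", "data": {"increments": "0 0 0 0 0 0;0 0 0 0 0 0;0 0 0 0 0 0;0 0 0 0 0 0;0 0 0 0 0 0", "hand": 7.5}}

```text
time_s: 18.1
tool_pos: [495.5, 365.9, 72.5]
eef_rot: [-3.105, 1.571, -3.024]
contact_force: [-0.2, -0.4, 0.5]
grip_width: 74.2
```

Emit:
{"op": "servo_tool", "data": {"increments": "-1 0 0 0 0 0;-2 0 0 0 0 0;-3 0 0 0 0 0;-3 0 0 0 0 0;-3 0 0 0 0 0;-1.5 0 0 0 0 0;0 0 0 0 0 0;0 0 0 0 0 0", "hand": 9.3}}

```text
time_s: 18.77
tool_pos: [495.9, 366.1, 208.9]
eef_rot: [0.379, 1.568, 0.461]
contact_force: [-0.2, 0.3, 0.0]
grip_width: 93.0
```

Run:
```python
from h import *
delta([515,170.7,210],-0.165,1)
im,i=wshot('w7',(110,92))
im=eyes.camera('scene');cv2.imwrite('pics/s3.png',cv2.resize(im[110:310,220:480,::-1],None,fx=3,fy=3,interpolation=cv2.INTER_CUBIC))
```

```text
t 18.77 pos [495.9  366.13 208.93] w 93.0 F [-0.17  0.32  0.01] q [ 0.46  0.39  1.4   0.    1.36 -1.2 ]
shift cm cur axes [ -0.12 -19.63   0.32] shift cm target axes [ -0.11 -18.96   5.09] rotvec [ 0.25  0.   -0.  ]
g px [318.49 201.47] z 110 ctr [495.47 366.76] size 43.565212 14.275515 yaw 0.081
g px [318.49 201.47] z 92 ctr [500.52 367.16] size 46.602016 15.270633 yaw 0.081
r px [95.38 24.26] z 110 ctr [369.66 183.38] size 47.489185 41.42644 yaw 0.082
r px [95.38 24.26] z 92 ctr [365.94 171.  ] size 50.799526 44.314148 yaw 0.082
r px [119.14 200.19] z 110 ctr [509.34 181.82] size 40.762547 12.775353 yaw -0.16
r px [119.14 200.19] z 92 ctr [515.36 169.33] size 43.604046 13.665883 yaw -0.16
r px [  5.97 233.89] z 110 ctr [550.93  69.88] size 21.903759 13.620876 yaw -0.03
r px [  5.97 233.89] z 92 ctr [559.85  49.59] size 23.430576 14.570338 yaw -0.03
```

View pics/w7.png

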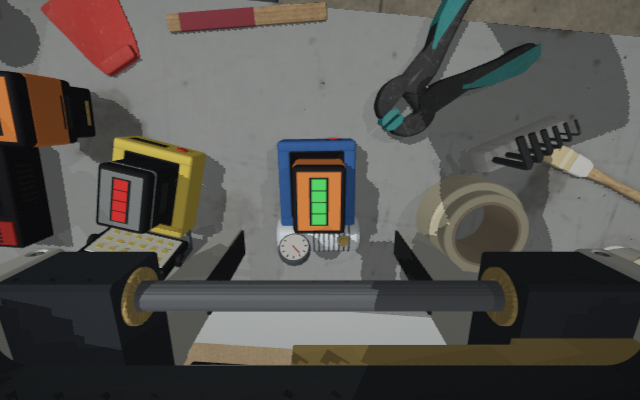

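View pics/s3.png

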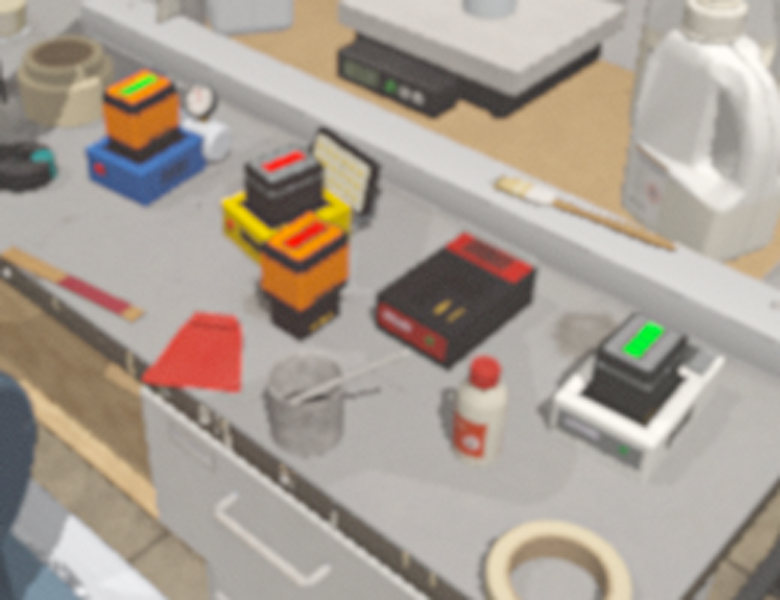

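Emit:
{"op": "servo_tool", "data": {"increments": "0 -2 0 0 0 0;0 -3 0 0 0 0;0 -3 0 0 0 0;0 -3 0 0 0 0;0 -3 0.1 0 0 0;0 -3 0.1 0 0 0;0 -2.6 0.1 0.08 0 0;0 0 0 0.08 0 0;0 0 0 0.08 0 0;0 0 0 0 0 0;0 0 0 0 0 0;0 0 0 0 0 0"}}

```text
time_s: 19.87
tool_pos: [513.8, 170.9, 206.7]
eef_rot: [-2.88, 1.569, -3.036]
contact_force: [0.1, -0.7, 0.3]
grip_width: 93.0
```

Run:
```python
from h import *
delta([515,170.7,210],-0.165,1)
im,i=wshot('w8',(92,))
```

```text
t 19.87 pos [513.84 170.93 206.65] w 93.0 F [ 0.12 -0.75  0.3 ] q [ 0.12  0.26  1.58  0.    1.3  -1.3 ]
shift cm cur axes [-0.34 -0.    0.12] shift cm target axes [-0.33 -0.    0.12] rotvec [ 0.01 -0.    0.  ]
g px [536.64 149.19] z 92 ctr [498.8  381.86] size 47.727642 15.580468 yaw 0.086
r px [240.35  33.37] z 92 ctr [358.39 127.92] size 37.99139 26.21061 yaw -1.1
r px [190.41 135.51] z 92 ctr [435.81  62.8 ] size 44.60368 13.988002 yaw 0.007
r px [318.5  199.54] z 92 ctr [515.54 170.93] size 42.952896 13.075308 yaw -0.156
r px [172.05 262.97] z 92 ctr [555.93   8.45] size 45.59068 20.471313 yaw -1.003
```

View pics/w8.png

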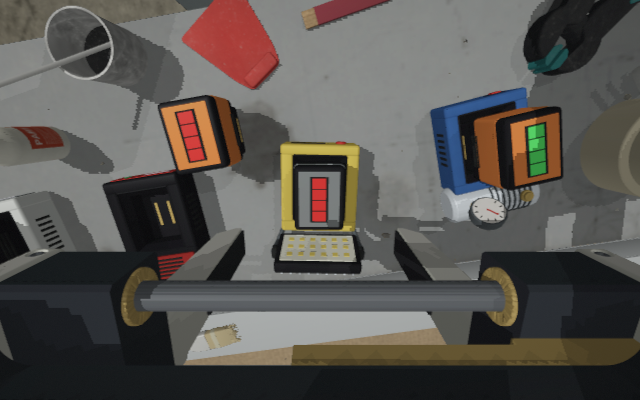

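Emit:
{"op": "servo_tool", "data": {"increments": "1.5 0 0.2 0 0 0;2 0 0 0 0 0;2 0 0 0 0 0;2 0 0 0 0 0;2 0 0 0 0 0;2 0 0 0 0 0;2 0 0 0 0 0;1 0 0 0 0 0;0 0 0 0 0 0;0 0 0 0 0 0"}}

```text
time_s: 20.75
tool_pos: [516.2, 170.7, 62.5]
eef_rot: [-2.856, 1.57, -3.013]
contact_force: [0.2, 0.7, 0.2]
grip_width: 93.1
```

Emit:
{"op": "servo_tool", "data": {"increments": "0 0 0 0 0 0;0 0 0 0 0 0;0 0 0 0 0 0;0 0 0 0 0 0;0 0 0 0 0 0;0 0 0 0 0 0;0 0 0 0 0 0;0 0 0 0 0 0", "hand": 4.0}}

```text
time_s: 21.42
tool_pos: [516.4, 170.4, 62.8]
eef_rot: [-0.033, 1.571, -0.192]
contact_force: [-0.7, 0.3, 1.8]
grip_width: 49.8
```

Emit:
{"op": "servo_tool", "data": {"increments": "-0.5 0 0 0 0 0;-1 0 0 0 0 0;-1.5 0 0 0 0 0;-1.5 0 0 0 0 0;-1.5 0 0 0 0 0;-1.5 0 0 0 0 0;-1.5 0 0 0 0 0;-1.5 0 0 0 0 0;-1.5 0 0 0 0 0;-1.5 0 0 0 0 0;0 0 0 0 0 0;0 0 0 0 0 0"}}

```text
time_s: 22.42
tool_pos: [516.8, 170.5, 198.6]
eef_rot: [0.289, 1.569, 0.131]
contact_force: [-0.9, -0.1, -2.3]
grip_width: 49.9
```

Run:
```python
from h import *
delta([523,-30.5,197],0,1)
im,i=wshot('w9',(92,))
```

```text
t 22.42 pos [516.78 170.54 198.64] w 49.9 F [-0.9  -0.12 -2.32] q [ 0.11  0.27  1.59  0.    1.28 -1.3 ]
shift cm cur axes [  0.16 -19.75   3.79] shift cm target axes [  0.16 -20.1    0.62] rotvec [-0.16  0.   -0.  ]
g px [544.17 145.41] z 92 ctr [498.75 382.43] size 47.78838 15.611164 yaw 0.084
r px [186.98 137.13] z 92 ctr [436.02  62.66] size 43.584145 13.927108 yaw 0.012
r px [319.17 253.97] z 92 ctr [573.55 162.66] size 54.422806 26.809631 yaw -0.17
```

View pics/w9.png

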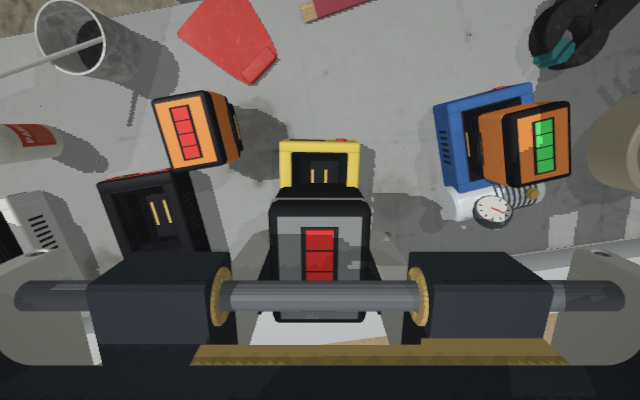

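Emit:
{"op": "servo_tool", "data": {"increments": "0 -1.5 0.3 0 0 0;0 -2.5 0.5 0 0 0;0 -3 0.6 0 0 0;0 -3 0.6 0 0 0;0 -3 0.6 0 0 0;0 -3 0.6 0 0 0;0 -2.5 0.5 -0.05 0 0;0 -1.2 0.3 -0.06 0 0;0 0 0 -0.05 0 0;0 0 0 0 0 0;0 0 0 0 0 0;0 0 0 0 0 0"}}

```text
time_s: 23.47
tool_pos: [524.8, -29.8, 196.9]
eef_rot: [2.765, 1.569, 2.765]
contact_force: [0.4, -0.1, -2.4]
grip_width: 50.0
```

Run:
```python
from h import *
delta([523,-30.5,62.6],0,1)
im,i=wshot('w10',(92,))
```

```text
t 23.47 pos [524.83 -29.77 196.91] w 50.0 F [ 0.38 -0.05 -2.4 ] q [-0.27  0.24  1.64  0.    1.27 -1.84]
shift cm cur axes [13.43 -0.08 -0.16] shift cm target axes [13.43 -0.07 -0.18] rotvec [ 0. -0. -0.]
g px [116.93 201.04] z 92 ctr [ 525.45 -221.12] size 44.58009 14.748069 yaw 0.045
r px [432.51 101.42] z 92 ctr [435.08  70.22] size 44.015957 14.099222 yaw 0.01
r px [319.13 253.83] z 92 ctr [580.89 -28.26] size 53.651855 27.017761 yaw 0.0
```

View pics/w10.png

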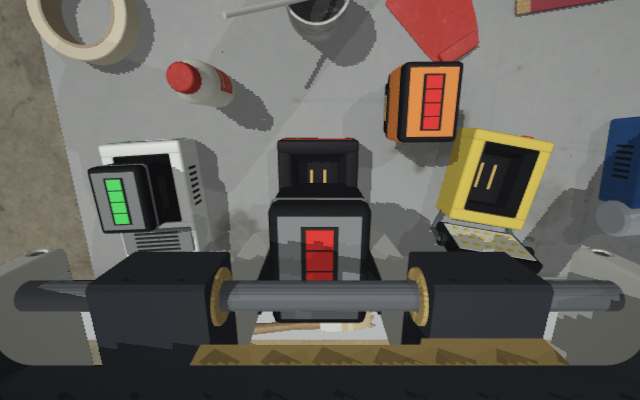

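Emit:
{"op": "servo_tool", "data": {"increments": "1 -0.1 -0.2 0 0 0;1.5 0 0 0 0 0;1.5 0 0 0 0 0;1.5 0 0 0 0 0;1.5 0 0 0 0 0;1.5 0 0 0 0 0;1 0 0 0 0 0;0.3 0 0 0 0 0;0.3 0 0 0 0 0;0.3 0 0 0 0 0;0 0 0 0 0 0;0 0 0 0 0 0"}}

```text
time_s: 24.52
tool_pos: [523.7, -31.4, 94.1]
eef_rot: [-0.299, 1.57, -0.298]
contact_force: [0.3, 0.2, -1.0]
grip_width: 50.0
```

Emit:
{"op": "servo_tool", "data": {"increments": "0.3 0 0 0 0 0;0.3 0 0 0 0 0;0.3 0 0 0 0 0;0.3 0 0 0 0 0;0.3 0 0 0 0 0;0.3 0 0 0 0 0;0.3 0 0 0 0 0;0 0 0 0 0 0;0 0 0 0 0 0"}}

```text
time_s: 25.27
tool_pos: [523.2, -31.3, 72.4]
eef_rot: [2.877, 1.57, 2.878]
contact_force: [0.1, -0.6, -2.5]
grip_width: 49.8
```

Emit:
{"op": "servo_tool", "data": {"increments": "0.3 0 0 0 0 0;0.3 0 0 0 0 0;0.2 0 0 0 0 0;0.1 0 0 0 0 0;0.1 0 0 0 0 0;0 0 0 0 0 0;0 0 0 0 0 0"}}

```text
time_s: 25.85
tool_pos: [523.2, -31.3, 62.8]
eef_rot: [3.018, 1.571, 3.02]
contact_force: [-2.0, 0.1, 0.1]
grip_width: 49.7
```

Emit:
{"op": "servo_tool", "data": {"increments": "0.1 0 0 0 0 0;0 0 0 0 0 0;0 0 0 0 0 0"}}

```text
time_s: 26.1
tool_pos: [523.3, -31.3, 62.7]
eef_rot: [-0.554, 1.571, -0.553]
contact_force: [-4.2, 1.0, 10.1]
grip_width: 50.0
```

Seated at the pickup height, so I release it.

Emit:
{"op": "servo_tool", "data": {"increments": "0 0 0 0 0 0;0 0 0 0 0 0;0 0 0 0 0 0;0 0 0 0 0 0;0 0 0 0 0 0", "hand": 7.5}}

```text
time_s: 26.52
tool_pos: [523.4, -31.4, 61.5]
eef_rot: [-2.944, 1.571, -2.943]
contact_force: [-0.1, 0.9, -0.1]
grip_width: 73.9
```

Emit:
{"op": "servo_tool", "data": {"increments": "-1 0 0 0 0 0;-2 0 0 0 0 0;-3 0 0 0 0 0;-3 0 0 0 0 0;-3 0 0 0 0 0;-2.5 0 0 0 0 0;0 0 0 0 0 0;0 0 0 0 0 0", "hand": 9.3}}

```text
time_s: 27.18
tool_pos: [524.3, -31.6, 208.8]
eef_rot: [-0.276, 1.566, -0.274]
contact_force: [-1.2, 0.0, 0.2]
grip_width: 93.1
```

Run:
```python
from h import *
delta([525.5,-219.7,206],0.044,1)
im,i=wshot('w11',(92,))
```

```text
t 27.18 pos [524.31 -31.58 208.78] w 93.1 F [-1.17  0.02  0.18] q [-0.27  0.22  1.62 -0.    1.29 -1.84]
shift cm cur axes [  0.3  -18.81   0.09] shift cm target axes [  0.28 -18.8   -0.71] rotvec [-0.04  0.    0.  ]
g px [127.34 197.44] z 92 ctr [ 525.32 -221.02] size 44.55185 14.713369 yaw 0.044
r px [440.31  21.94] z 92 ctr [377.59  75.5 ] size 48.31195 47.720425 yaw 0.002
r px [184.63  76.92] z 92 ctr [ 414.22 -150.38] size 22.11127 15.976951 yaw -0.112
r px [429.96 102.35] z 92 ctr [435.24  70.1 ] size 44.212963 14.144611 yaw 0.012
r px [319.5 194.5] z 92 ctr [521.77 -30.22] size 41.889767 13.120156 yaw 0.002
r px [315.17 235.98] z 92 ctr [563.94 -30.28] size 66.72769 23.17278 yaw -1.569
```

View pics/w11.png

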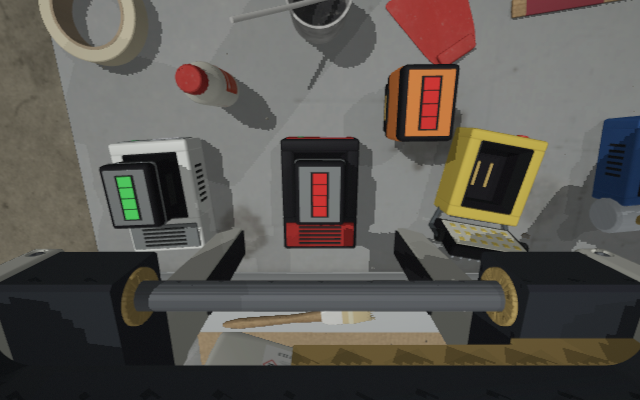

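Emit:
{"op": "servo_tool", "data": {"increments": "0 -2 0 0 0 0;0 -3 0 0 0 0;0 -3 0 0 0 0;0 -3 0 0 0 0;0 -3 0 0 0 0;0 -3 0 0 0 0;0 -1.8 0.1 0 0 0;0 0 0 -0.04 0 0;0 0 0 0 0 0;0 0 0 0 0 0;0 0 0 0 0 0"}}

```text
time_s: 28.15
tool_pos: [524.1, -218.5, 205.6]
eef_rot: [2.429, 1.569, 2.47]
contact_force: [-0.2, 0.0, 0.1]
grip_width: 93.1
```

Run:
```python
from h import *
delta([525.5,-219.7,62.5],0.044,1)
im,i=wshot('w12',(92,))
```

```text
t 28.15 pos [ 524.05 -218.45  205.58] w 93.1 F [-0.22  0.02  0.14] q [-0.59  0.31  1.52  0.    1.32 -2.2 ]
shift cm cur axes [14.31 -0.15  0.16] shift cm target axes [14.31 -0.13  0.14] rotvec [-0. -0. -0.]
g px [317.14 199.24] z 92 ctr [ 525.18 -219.23] size 43.833954 13.882745 yaw 0.046
r px [609.7  31.6] z 92 ctr [371.03  25.13] size 66.60914 48.87357 yaw 0.321
r px [404.28  81.96] z 92 ctr [ 414.03 -146.08] size 21.80169 21.669367 yaw -0.314
r px [510.27 203.61] z 92 ctr [521.88 -28.25] size 43.382942 13.790929 yaw 0.002
r px [469.51 236.52] z 92 ctr [558.32 -56.68] size 66.708885 14.229032 yaw -1.53
```

View pics/w12.png

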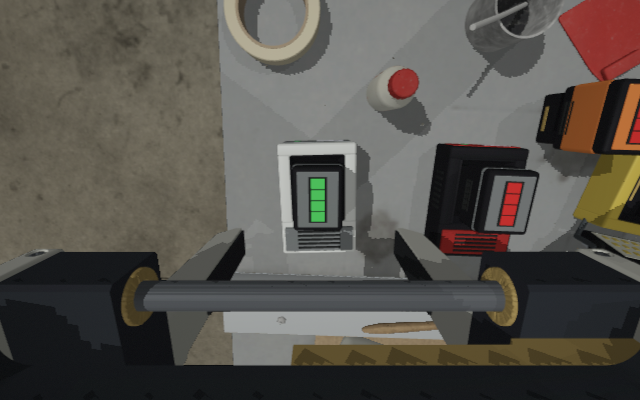

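Emit:
{"op": "servo_tool", "data": {"increments": "1.3 -0.1 0.1 0 0 0;2 0 0 0 0 0;2 0 0 0 0 0;2 0 0 0 0 0;2 0 0 0 0 0;2 0 0 0 0 0;2 0 0 0 0 0;1 0 0 0 0 0;0 0 0 0 0 0;0 0 0 0 0 0"}}

```text
time_s: 29.03
tool_pos: [525.6, -219.8, 63.7]
eef_rot: [2.473, 1.57, 2.515]
contact_force: [0.1, -0.3, 0.3]
grip_width: 93.2
```

Emit:
{"op": "servo_tool", "data": {"increments": "0 0 0 0 0 0;0 0 0 0 0 0;0 0 0 0 0 0;0 0 0 0 0 0;0 0 0 0 0 0;0 0 0 0 0 0;0 0 0 0 0 0;0 0 0 0 0 0", "hand": 4.0}}

```text
time_s: 29.7
tool_pos: [525.6, -220.3, 63.8]
eef_rot: [0.675, 1.571, 0.716]
contact_force: [-0.9, 0.4, 2.4]
grip_width: 49.7
```

Emit:
{"op": "servo_tool", "data": {"increments": "-0.5 0 0 0 0 0;-1 0 0 0 0 0;-1.5 0 0 0 0 0;-1.5 0 0 0 0 0;-1.5 0 0 0 0 0;-1.5 0 0 0 0 0;-1.5 0 0 0 0 0;-1.5 0 0 0 0 0;-1.5 0 0 0 0 0;-1.5 0 0 0 0 0;0 0 0 0 0 0;0 0 0 0 0 0"}}

```text
time_s: 30.7
tool_pos: [526.0, -220.5, 199.7]
eef_rot: [-0.629, 1.568, -0.588]
contact_force: [0.3, -0.7, -2.2]
grip_width: 49.7
```

Run:
```python
from h import *
delta([516,171,197],-0.165,1)
im,i=wshot('w13',(92,))
```

```text
t 30.7 pos [ 526.   -220.52  199.74] w 49.7 F [ 0.31 -0.69 -2.2 ] q [-0.59  0.31  1.53  0.    1.3  -2.2 ]
shift cm cur axes [ 0.22 39.16  0.61] shift cm target axes [ 0.27 38.46 -7.42] rotvec [0.21 0.   0.  ]
g px [318.8  255.19] z 92 ctr [ 585.   -217.29] size 54.80772 28.274008 yaw 0.029
r px [619.16  23.86] z 92 ctr [367.13  23.08] size 37.51053 31.564528 yaw 0.199
r px [406.19  79.13] z 92 ctr [ 413.96 -149.01] size 22.729635 17.34363 yaw -0.137
r px [517.68 203.27] z 92 ctr [521.81 -28.07] size 43.556347 14.016921 yaw 0.002
r px [477.36 236.08] z 92 ctr [557.37 -57.74] size 68.11685 14.12193 yaw -1.545
```

View pics/w13.png

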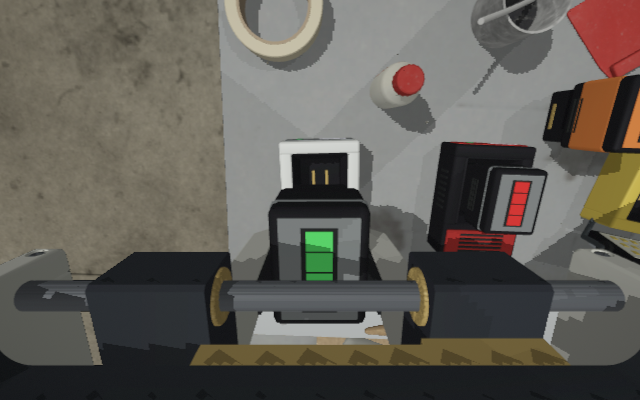

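Emit:
{"op": "servo_tool", "data": {"increments": "0 2 0 0 0 0;0 3.5 0 0 0 0;0 3.5 0 0 0 0;0 3.5 0 0 0 0;0 3.5 0.1 0 0 0;0 3.5 0.1 0 0 0;0 3.5 0.1 0 0 0;0 3.5 0.1 0 0 0;0 3.5 0.1 0 0 0;0 3.5 0.1 0 0 0;0 3.5 0 0 0 0;0 2.2 0 0 0 0"}}

```text
time_s: 31.75
tool_pos: [513.9, 174.7, 197.3]
eef_rot: [2.798, 1.568, 2.841]
contact_force: [-0.1, -0.1, -2.0]
grip_width: 49.6
```

Emit:
{"op": "servo_tool", "data": {"increments": "0 0 0 0.07 0 0;0 0 0 0.07 0 0;0 0 0 0.07 0 0;0 0 0 0 0 0;0 0 0 0 0 0;0 0 0 0 0 0"}}

```text
time_s: 32.25
tool_pos: [515.1, 171.5, 197.9]
eef_rot: [-2.851, 1.569, -3.018]
contact_force: [-0.7, 0.2, -1.4]
grip_width: 49.9
```

Run:
```python
from h import *
delta([516,171,63.8],-0.165,1)
im,i=wshot('w14',(92,))
```

```text
t 32.25 pos [515.06 171.46 197.92] w 49.9 F [-0.72  0.18 -1.35] q [ 0.12  0.27  1.6  -0.    1.28 -1.29]
shift cm cur axes [13.41 -0.02  0.12] shift cm target axes [13.41 -0.03  0.1 ] rotvec [-0. -0.  0.]
g px [543.58 146.38] z 92 ctr [498.93 382.39] size 47.64574 15.476472 yaw 0.083
g px [318.64 255.33] z 92 ctr [571.87 162.44] size 54.190548 27.834215 yaw -0.176
r px [185.41 138.67] z 92 ctr [436.08  62.62] size 43.69823 13.920498 yaw 0.011
r px [115.88 239.38] z 92 ctr [522.08 -32.86] size 43.539673 13.860054 yaw 0.003
```

View pics/w14.png

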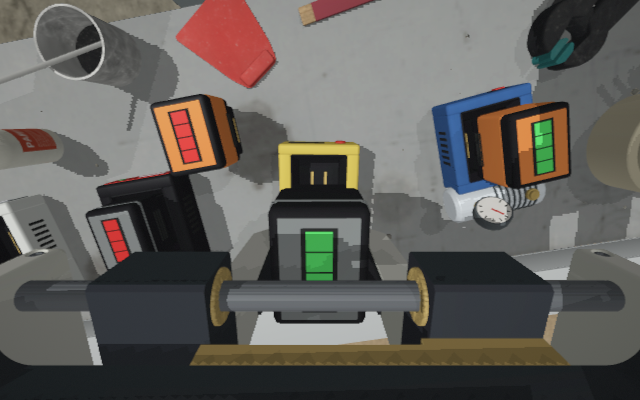

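Aligned; the light's bay sits centred under the pack. I lower it.

Emit:
{"op": "servo_tool", "data": {"increments": "1 0 0.1 0 0 0;1.5 0 0 0 0 0;1.5 0 0 0 0 0;1.5 0 0 0 0 0;1.5 0 0 0 0 0;1.5 0 0 0 0 0;1 0 0 0 0 0;0.3 0 0 0 0 0;0.3 0 0 0 0 0;0.3 0 0 0 0 0;0 0 0 0 0 0;0 0 0 0 0 0"}}

```text
time_s: 33.3
tool_pos: [516.8, 171.5, 95.1]
eef_rot: [0.278, 1.57, 0.11]
contact_force: [0.1, 0.2, -2.3]
grip_width: 49.7
```

Emit:
{"op": "servo_tool", "data": {"increments": "0.3 0 0 0 0 0;0.3 0 0 0 0 0;0.3 0 0 0 0 0;0.3 0 0 0 0 0;0.3 0 0 0 0 0;0.3 0 0 0 0 0;0.3 0 0 0 0 0;0 0 0 0 0 0;0 0 0 0 0 0"}}

```text
time_s: 34.05
tool_pos: [516.3, 171.4, 73.4]
eef_rot: [-2.847, 1.57, -3.016]
contact_force: [0.4, -0.9, -1.7]
grip_width: 49.9
```

Emit:
{"op": "servo_tool", "data": {"increments": "0.3 0 0 0 0 0;0.3 0 0 0 0 0;0.2 0 0 0 0 0;0.1 0 0 0 0 0;0 0 0 0 0 0;0 0 0 0 0 0"}}

```text
time_s: 34.55
tool_pos: [516.4, 171.5, 64.6]
eef_rot: [-2.829, 1.571, -2.998]
contact_force: [0.0, 0.0, -1.6]
grip_width: 50.0
```

Emit:
{"op": "servo_tool", "data": {"increments": "0.1 0 0 0 0 0;0.1 0 0 0 0 0;0 0 0 0 0 0;0 0 0 0 0 0"}}

```text
time_s: 34.88
tool_pos: [516.7, 171.5, 63.8]
eef_rot: [0.169, 1.57, -0.0]
contact_force: [-1.2, -0.6, 5.2]
grip_width: 49.9
```

Emit:
{"op": "servo_tool", "data": {"increments": "0 0 0 0 0 0;0 0 0 0 0 0;0 0 0 0 0 0;0 0 0 0 0 0;0 0 0 0 0 0", "hand": 7.5}}

```text
time_s: 35.3
tool_pos: [516.4, 171.5, 62.6]
eef_rot: [-2.915, 1.571, -3.084]
contact_force: [-0.5, -0.4, -0.7]
grip_width: 74.1
```

Emit:
{"op": "servo_tool", "data": {"increments": "-1 0 0 0 0 0;-2 0 0 0 0 0;-3 0 0 0 0 0;-3 0 0 0 0 0;-3 0 0 0 0 0;-2.3 0 0 0 0 0;0 0 0 0 0 0;0 0 0 0 0 0", "hand": 9.3}}

```text
time_s: 35.97
tool_pos: [517.3, 171.6, 207.8]
eef_rot: [0.282, 1.567, 0.113]
contact_force: [-0.3, 0.2, -0.6]
grip_width: 93.0
```

Run:
```python
from h import *
delta([436,66,206],0.01,1)
im,i=wshot('w15',(92,98))
```

```text
t 35.97 pos [517.35 171.6  207.75] w 93.0 F [-0.26  0.19 -0.58] q [ 0.12  0.26  1.58 -0.    1.3  -1.29]
shift cm cur axes [  0.14 -11.78  -6.25] shift cm target axes [  0.18 -10.48  -8.24] rotvec [-0.18  0.   -0.  ]
g px [534.81 141.81] z 92 ctr [498.57 381.72] size 47.609028 15.574134 yaw 0.084
g px [534.81 141.81] z 98 ctr [497.4  377.42] size 46.56998 15.234308 yaw 0.084
g px [319.   196.43] z 92 ctr [516.62 172.71] size 43.935745 14.103973 yaw -0.168
g px [319.   196.43] z 98 ctr [515.06 172.96] size 42.97694 13.796145 yaw -0.168
r px [237.21  32.65] z 92 ctr [364.49 129.13] size 39.826645 27.760853 yaw -1.334
r px [237.21  32.65] z 98 ctr [366.24 130.34] size 38.95746 27.155016 yaw -1.334
r px [187.92 132.67] z 92 ctr [435.79  62.76] size 44.42066 13.902732 yaw 0.01
r px [187.92 132.67] z 98 ctr [435.99  65.41] size 43.451244 13.599325 yaw 0.01
r px [121.27 232.91] z 92 ctr [520.86 -32.96] size 41.26586 13.455467 yaw -0.001
r px [121.27 232.91] z 98 ctr [519.21 -28.22] size 40.365288 13.161816 yaw -0.001
r px [172.48 262.78] z 92 ctr [563.43  12.61] size 39.969486 22.429676 yaw -1.545
r px [172.48 262.78] z 98 ctr [560.85  16.36] size 39.097187 21.940252 yaw -1.545
```

View pics/w15.png

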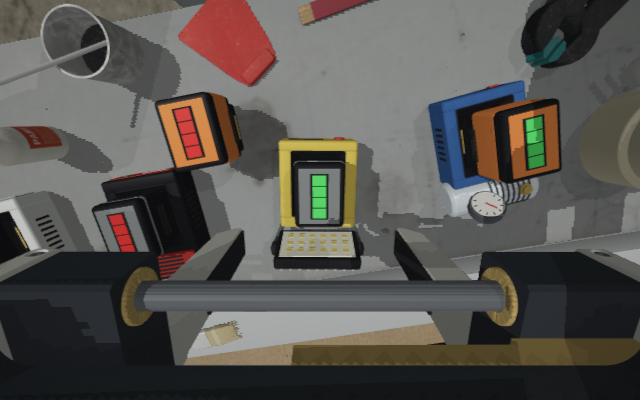

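Emit:
{"op": "servo_tool", "data": {"increments": "0 -2 -1 0 0 0;0 -3 -1.6 0 0 0;0 -3 -1.6 0 0 0;0 -2.4 -1.3 -0.05 0 0;0 -1.4 -0.9 -0.06 0 0;0 0 0 -0.06 0 0;0 0 0 0 0 0;0 0 0 0 0 0;0 0 0 0 0 0"}}

```text
time_s: 36.77
tool_pos: [434.0, 65.6, 204.9]
eef_rot: [2.965, 1.569, 2.964]
contact_force: [0.5, -0.3, -0.4]
grip_width: 93.1
```

Run:
```python
from h import *
delta([436,66,62],0.01,1)
im,i=wshot('w16',(98,))
```

```text
t 36.77 pos [433.96  65.59 204.94] w 93.1 F [ 0.47 -0.35 -0.4 ] q [-0.11  0.07  1.82  0.    1.25 -1.68]
shift cm cur axes [14.29  0.04  0.22] shift cm target axes [14.29  0.04  0.2 ] rotvec [-0.01 -0.   -0.  ]
g px [633.07 253.09] z 98 ctr [490.37 383.22] size 23.71066 13.654587 yaw 0.28
r px [353.24 104.59] z 98 ctr [352.33  99.19] size 57.805904 45.528477 yaw 0.269
r px [ 93.96 179.85] z 98 ctr [ 414.13 -144.75] size 20.11374 19.346832 yaw -0.208
r px [319.38 202.73] z 98 ctr [436.73  66.7 ] size 42.071636 13.319371 yaw 0.007
```

Emit:
{"op": "servo_tool", "data": {"increments": "1.3 0.1 0.2 0 0 0;2 0 0 0 0 0;2 0 0 0 0 0;2 0 0 0 0 0;2 0 0 0 0 0;2 0 0 0 0 0;2 0 0 0 0 0;1 0 0 0 0 0;0 0 0 0 0 0;0 0 0 0 0 0"}}

```text
time_s: 37.65
tool_pos: [435.9, 66.8, 62.1]
eef_rot: [3.02, 1.569, 3.021]
contact_force: [0.3, 0.0, 0.1]
grip_width: 92.7
```

Emit:
{"op": "servo_tool", "data": {"increments": "0 0 0 0 0 0;0 0 0 0 0 0;0 0 0 0 0 0;0 0 0 0 0 0;0 0 0 0 0 0;0 0 0 0 0 0;0 0 0 0 0 0;0 0 0 0 0 0", "hand": 4.0}}

```text
time_s: 38.32
tool_pos: [436.3, 66.2, 62.8]
eef_rot: [-0.413, 1.57, -0.412]
contact_force: [0.2, -0.8, 0.9]
grip_width: 49.8
```

Emit:
{"op": "servo_tool", "data": {"increments": "-0.5 0 0 0 0 0;-1 0 0 0 0 0;-2 0 0 0 0 0;-2 0 0 0 0 0;-2 0 0 0 0 0;-2 0 0 0 0 0;-2 0 0 0 0 0;-2 0 0 0 0 0;-1.5 0 0 0 0 0;0 0 0 0 0 0;0 0 0 0 0 0;0 0 0 0 0 0"}}

```text
time_s: 39.32
tool_pos: [435.2, 66.4, 211.5]
eef_rot: [3.036, 1.569, 3.038]
contact_force: [0.3, -0.3, -3.6]
grip_width: 49.8
```

Run:
```python
from h import *
delta([525.5,-219.8,210],0.044,1)
```

```text
t 39.32 pos [435.21  66.44 211.47] w 49.8 F [ 0.26 -0.31 -3.61] q [-0.1   0.07  1.8   0.    1.27 -1.67]
shift cm cur axes [  0.12 -28.63   8.99] shift cm target axes [  0.15 -28.99   7.76] rotvec [-0.04 -0.   -0.  ]
```

Emit:
{"op": "servo_tool", "data": {"increments": "0 -1.5 0.6 0 0 0;0 -2.8 1 0 0 0;0 -3.2 1 0 0 0;0 -3.2 1 0 0 0;0 -3.2 1 0 0 0;0 -3.2 1 0 0 0;0 -3.2 1 0 0 0;0 -3.2 1 0 0 0;0 -2.8 0.8 0 0 0;0 -2.3 0.6 -0.02 0 0;0 0 0 -0.02 0 0;0 0 0 0 0 0"}}

```text
time_s: 40.32
tool_pos: [525.6, -220.3, 210.2]
eef_rot: [2.479, 1.566, 2.519]
contact_force: [-0.9, 0.1, -3.2]
grip_width: 50.0
```

Emit:
{"op": "servo_tool", "data": {"increments": "0 0 0 0 0 0;0 0 0 0 0 0;0 0 0 0 0 0"}}

```text
time_s: 40.57
tool_pos: [526.2, -218.2, 212.3]
eef_rot: [2.31, 1.57, 2.352]
contact_force: [0.5, 0.5, -3.6]
grip_width: 49.9
```

Run:
```python
from h import *
delta([525.5,-219.8,74.5],0.044,1)
im,i=wshot('w17',(98,))
```

```text
t 40.57 pos [ 526.15 -218.22  212.32] w 49.9 F [ 0.49  0.48 -3.61] q [-0.59  0.3   1.51  0.    1.33 -2.2 ]
shift cm cur axes [13.78 -0.17 -0.06] shift cm target axes [13.78 -0.16 -0.07] rotvec [-0. -0. -0.]
r px [612.34  25.88] z 98 ctr [366.5   24.72] size 39.73233 39.664165 yaw 0.32
r px [506.37 200.  ] z 98 ctr [520.28 -32.33] size 42.657597 13.746987 yaw 0.0
r px [469.27 234.18] z 98 ctr [558.83 -59.73] size 66.96041 19.704014 yaw -1.553
r px [319.24 258.58] z 98 ctr [ 591.78 -214.24] size 45.78237 29.024168 yaw 0.042
r px [319.62 315.46] z 98 ctr [ 659.72 -210.85] size 27.66308 8.983534 yaw -1.529
```

View pics/w17.png

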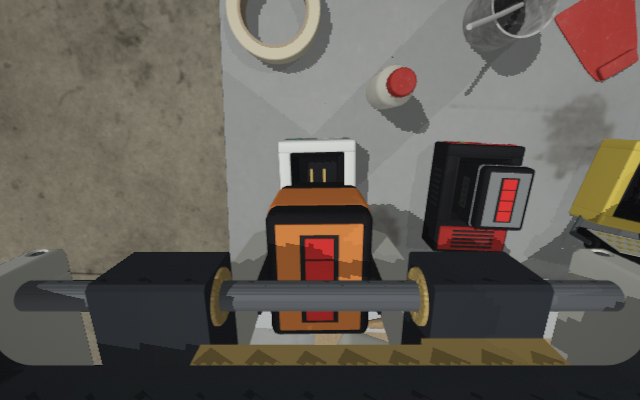

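Emit:
{"op": "servo_tool", "data": {"increments": "1 -0.1 0 0 0 0;1.5 0 0 0 0 0;1.5 0 0 0 0 0;1.5 0 0 0 0 0;1.5 0 0 0 0 0;1.5 0 0 0 0 0;1.2 0 0 0 0 0;0.3 0 0 0 0 0;0.3 0 0 0 0 0;0.3 0 0 0 0 0;0 0 0 0 0 0;0 0 0 0 0 0"}}

```text
time_s: 41.62
tool_pos: [526.9, -220.7, 107.2]
eef_rot: [-0.646, 1.57, -0.604]
contact_force: [0.3, 0.2, -2.4]
grip_width: 49.9
```

Emit:
{"op": "servo_tool", "data": {"increments": "0.3 0 0 0 0 0;0.3 0 0 0 0 0;0.3 0 0 0 0 0;0.3 0 0 0 0 0;0.3 0 0 0 0 0;0.3 0 0 0 0 0;0.3 0 0 0 0 0;0 0 0 0 0 0;0 0 0 0 0 0"}}

```text
time_s: 42.37
tool_pos: [526.4, -220.5, 85.3]
eef_rot: [2.548, 1.57, 2.589]
contact_force: [0.7, -0.3, -3.1]
grip_width: 50.2
```

Emit:
{"op": "servo_tool", "data": {"increments": "0.3 0 0 0 0 0;0.3 0 0 0 0 0;0.2 0 0 0 0 0;0.1 0 0 0 0 0;0.1 0 0 0 0 0;0 0 0 0 0 0;0 0 0 0 0 0"}}

```text
time_s: 42.95
tool_pos: [526.6, -220.6, 75.7]
eef_rot: [-0.535, 1.571, -0.494]
contact_force: [-0.0, -0.3, -3.1]
grip_width: 50.0
```

Emit:
{"op": "servo_tool", "data": {"increments": "0.1 0 0 0 0 0;0.1 0 0 0 0 0;0 0 0 0 0 0;0 0 0 0 0 0"}}

```text
time_s: 43.28
tool_pos: [526.8, -220.7, 74.8]
eef_rot: [-0.626, 1.57, -0.584]
contact_force: [-3.0, 1.1, 5.6]
grip_width: 49.9
```

Emit:
{"op": "servo_tool", "data": {"increments": "0 0 0 0 0 0;0 0 0 0 0 0;0 0 0 0 0 0;0 0 0 0 0 0;0 0 0 0 0 0", "hand": 7.5}}

```text
time_s: 43.7
tool_pos: [526.6, -220.6, 73.6]
eef_rot: [-0.544, 1.571, -0.503]
contact_force: [-0.4, -0.5, -0.2]
grip_width: 74.1
```

Emit:
{"op": "servo_tool", "data": {"increments": "-1 0 0 0 0 0;-2 0 0 0 0 0;-3 0 0 0 0 0;-3 0 0 0 0 0;-3 0 0 0 0 0;-2 0 0 0 0 0;0 0 0 0 0 0;0 0 0 0 0 0", "hand": 9.3}}

```text
time_s: 44.37
tool_pos: [527.2, -220.9, 215.5]
eef_rot: [-0.634, 1.567, -0.593]
contact_force: [-0.9, 0.5, -0.3]
grip_width: 92.8
```

Run:
```python
from h import *
im,i=wshot('w18',(110,))
im=eyes.camera('scene');cv2.imwrite('pics/s4.png',cv2.resize(im[110:310,220:480,::-1],None,fx=3,fy=3,interpolation=cv2.INTER_CUBIC))
im=eyes.camera('top');cv2.imwrite('pics/t4.png',cv2.resize(im[130:280,180:480,::-1],None,fx=2.6,fy=2.6,interpolation=cv2.INTER_CUBIC))
```

```text
r px [608.14  30.87] z 110 ctr [376.04  12.44] size 62.688267 48.18991 yaw 0.335
r px [405.48  79.31] z 110 ctr [ 416.72 -150.62] size 20.221674 19.69615 yaw 0.11
r px [319.37 200.19] z 110 ctr [ 527.6  -220.07] size 42.68792 13.210874 yaw 0.048
r px [508.02 197.8 ] z 110 ctr [517.47 -40.67] size 39.90206 12.878768 yaw 0.002
r px [470.41 232.49] z 110 ctr [555.47 -67.07] size 63.177475 17.60076 yaw 1.563
```

View pics/s4.png

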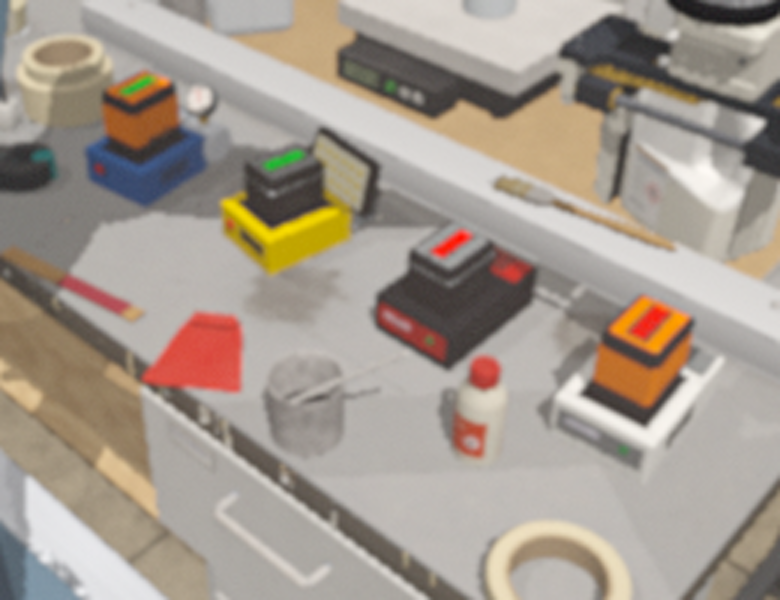

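View pics/w18.png

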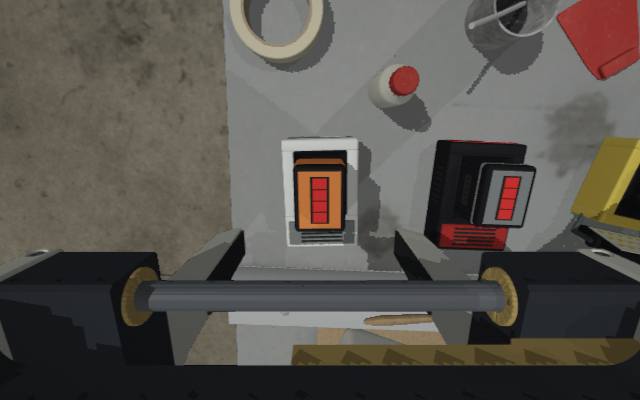

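View pics/t4.png

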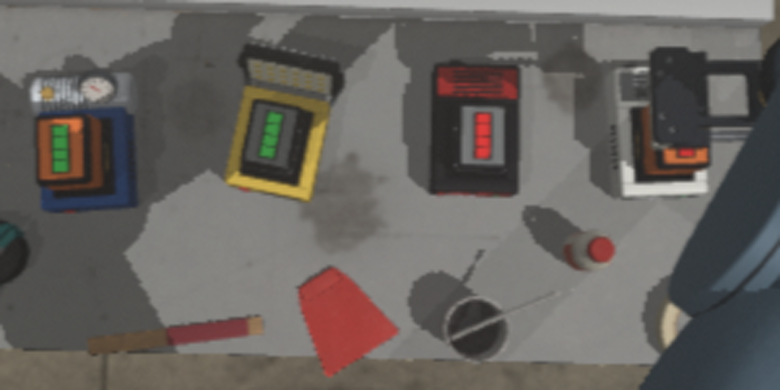

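```bash
python3 -c "
from station import workorder,sensors
print(sensors.observe()['time_s'],workorder.finish_job())"
```

```text
the job is handed in; nothing more can be done
44.5167 None
```

All four packs are changed over and the job was handed in at 44.5 s. The charged big pack runs the pump, the charged small pack runs the light, the flat small pack is on the red charger and the flat big one on the white. Only the flat big pack had to stand on the bench on the way.

**Seating:** Each pack was lowered until a light contact of about 5–10 N. That contact came at the tool height where the pack stood fully home, within about 1 mm. My final wrist, scene and top pictures show every pack upright in its bay, the hardener bottle standing where it was and the arm raised clear at about 215 mm.

**Position:** Measured pack positions agreed with the bay centres to about 2 mm, and yaw to about 0.01–0.02 rad. For the red charger, the white charger and the light, the bay centre is inferred from where the original packs stood and from the housing edges. Only the pump's bay was measured directly.

**Disagreements:** Off-axis wrist views differed from the top view by up to 6 mm sideways, so I used only near-centred views for alignment. Lowering the flat big pack onto the bench gave a brief 20 N contact, within the limits.

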